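Rig the sensor bay on a rack beam

ROBOT

A 6-joint arm with a two-finger parallel gripper is mounted at the origin on the work surface. World frame = base frame: x ahead of the robot, y to its left, z up, the work surface at z = 0. Lengths are in mm, angles in rad, forces in N, time in s.
With the tool pointing down it reaches from about 275 to 825 mm from the base axis. Payload 5.2 kg.
Tool frame: the origin (TCP) lies at the very end of the fingers, on their centre line; the grasp point (between the pads) lies 19 mm behind it; z points along the fingers, y is the direction in which the jaws open and shut (so a half turn about z gives the same grasp; the last joint's range is limited). The gripper opens to 93 mm and grips with 3 to 60 N. Pads are 15 mm wide; open, the fingers measure 128 mm over their backs; the gripper's body (75 mm by 188 mm) begins 65 mm behind the grasp point.
Start: joints at [1.009, 0.259, 1.535, -0, 1.348, -0.203], TCP at [193.112, 514.988, 218.653] pointing down, gripper open.
Joint ranges: [-3.14, 3.14], [-0.91, 2.08], [0.19, 2.58], [-1.22, 4.36], [0.22, 2.71], [-3.12, 3.12]. Speed limits (rad/s): [2.57, 2.57, 3.14, 3.14, 3.14, 3.14].

INTERFACE

Orientations are given as [roll, pitch, yaw] about the fixed x, y, z axes, in that order (R = Rz(yaw) Ry(pitch) Rx(roll)).
In Python, from cell import robot, capture, camera_params gives the robot as it stands.
- The arm moves only by the tool move_arm, never from a script. Its argument "increments" is a list of rows, each an object with "linear": the shift along the tool's x, y, z in cm, a list of three; "dr": the turn, a rotation vector about the tool's x, y, z in rad, a list of three; "claw": the opening in per cent of the stroke, from 0 (shut) to 100 (fully open). In form: [{"linear": [tx, ty, tz], "dr": [wx, wy, wz], "claw": claw}, ...]. A call has 1 to 5 rows; each row is the pose to reach, as a shift and turn from the pose measured when the call began, along the tool's axes at that moment; what a row does not reach only later rows make up. A row lasts 1/8 s, in which the tool goes at most 62.5 mm and 10.7 degrees, less where a joint would pass 70% of its speed; a pose out of reach is approached as far as the arm can. A call with a gripper value outside its range is refused whole. The fingers move at their own pace and stop on an object; "squeeze" is the grip in N (left out, the last holds). Time passes only in rows, so rows that repeat a pose let the fingers close. It gives the time, the measured TCP pose, the force and the opening at its end, in the units of the state.
- robot.read_state(): the state, without advancing time (a new reading comes with each control period).
- capture(name): name is "side" or "top" or "wrist"; returns the picture (400x640x3 uint8, red, green, blue); there is no depth.
- camera_params(name): a dict with "fx", "fy", "cx", "cy" (pixels), "dist_coeffs" ([k1, k2, p1, p2, k3] as OpenCV has them; the pictures are not rectified), "R" (3x3) and "t" (3): a world point X has camera coordinates R X + t; the wrist camera has in their place "mount" (4x4, takes a point from camera to tool coordinates, whose origin is the TCP and whose axes are the flange's). Camera axes: x right, y down, z forward; pixel columns grow to the right and rows downward; lengths in mm; the calibration is good to about 2 mm. A picture is of the moment at which its call begins: read the wrist's pose just before it. camera_params takes no time and is no camera call.
- robot.finish_job(): hands the job in, once; it reports no verdict.
The state is a dict: "time_s": time; "joint_pos": joint angles; "qd": joint speeds; "joint_torque": joint torques, N m; "ee_pos": TCP position; "tool_rot": TCP orientation; "wrist_force": force on the tool from outside, world axes, zero at the start; "ft_torque": the same for the moment, N m; "gripper_width": finger opening in mm.
Only numpy, scipy, OpenCV 4.12 (cv2) and the standard library are available. Lean on these libraries where they do the work, as an engineer would, in place of code of your own. Each camera call takes 0.05 s, during which the arm holds its last target.

TASK

To rig the sensor bay on the aluminium rack beam, hook the tape measure's end over the beam's left-hand end (seen from the robot) and draw the case back along the beam, the knob still up, until the front of the case is level with the red line, then push the white knob down to lock the tape and leave it lying there, hooked and locked, as the gauge of the bay. Press every probe that lies on the bench fully home into a spring clip of its own on the beam, and leave the other things on the bench where they are.

Things in the scene. Friction and masses are not known exactly. Their poses are not given: they have to be found in the camera images.
- rail_end (a point): Aluminium rack beam fixed to the bench: 300 mm long, 60 wide, 20 high, flat on top. This point: middle of the top edge of its left-hand end (seen from the robot), which takes the hook, 20 mm above the bench; x along the beam, outward past that end, z up. The beam reaches 300 mm back along -x and 30 mm to either side along y. Four cross arms, 8 mm high, carry the clips on its -y side.
- mark: Red line, 5 mm wide, painted square across the beam's top (and down its sides). Origin in the middle of the line on the beam's top; axes as rail_end. It is 120 to 150 mm back from the beam's end.
- tape_front (a point): Tape measure, loose, 0.53 kg: teal case 90 mm long, 36 wide, 50 high, starting on a wooden stand 84 x 50 x 20 mm high, lock up, blade in. This point: middle of the lower front edge of the case, level with its flat underside; x points forward (the way the blade comes out), z up. The case's centre is 45 mm behind. It lies level on the beam's top, hook past the end, and glides easily there.
- knob (a point): White lock knob over the centre of the tape case (45 mm behind tape_front): 26 x 26 mm square, sides parallel to the case, 63 to 101 mm above the case's underside while up, 10 or 11 mm lower when locked. This point: on its axis, 85 mm above the underside while up, 16 mm below the knob's top; axes as tape_front. The tape can be lifted, carried and drawn along by the knob.
- hook (a point): Steel end hook of the blade: a lip 24 mm wide and 3 mm thick that hangs 12 mm below the case's underside and stands 4 mm above it. This point is the middle of the lip's inner face, level with the case's underside, 8 mm ahead of tape_front while the blade is in; x as tape_front.
- blade (a joint): How far the blade is out, m: 0 in, at most 0.17. A spring draws it in with 1.0 N at 0 and 1.6 N at 0.15 m. With the hook against the beam's end, the distance from that end to the case's front is this value plus 0.008 m.
- lock (a joint): How far the knob is down, m: 0 up (blade free), 0.010 locked (0.011 if the blade is out less than 25 mm: nothing gripped). Needs 6 to 8 N, the case standing on the beam; snaps over at 0.0065 and stays down. It grips the blade in 5 mm steps, so the blade may shift 2.5 mm as it locks. Lifting the tape by the knob pulls it up again (3 to 4 N), frees the blade.
- probe0_mid (a point): Probe, loose, 0.10 kg, may be absent: a steel tube 16 mm in diameter with 22 mm long square end caps (20 x 20 mm, one orange and one black), 170 mm long over all; the tube is bare for 126 mm between the caps. Its centre, 10 mm above the bench when it lies there; x along the tube. Either way round will do.
- probe1_mid (a point): Probe, loose, 0.10 kg, may be absent: a steel tube 16 mm in diameter with 22 mm long square end caps (20 x 20 mm, one orange and one black), 170 mm long over all; the tube is bare for 126 mm between the caps. Its centre, 10 mm above the bench when it lies there; x along the tube. Either way round will do.
- probe2_mid (a point): Probe, loose, 0.10 kg, may be absent: a steel tube 16 mm in diameter with 22 mm long square end caps (20 x 20 mm, one orange and one black), 170 mm long over all; the tube is bare for 126 mm between the caps. Its centre, 10 mm above the bench when it lies there; x along the tube. Either way round will do.
- probe3_mid (a point): Probe, loose, 0.10 kg, may be absent: a steel tube 16 mm in diameter with 22 mm long square end caps (20 x 20 mm, one orange and one black), 170 mm long over all; the tube is bare for 126 mm between the caps. Its centre, 10 mm above the bench when it lies there; x along the tube. Either way round will do.
- clip0 (a point): Seat of a spring clip: where a probe's centre lies when home, 36 mm above the bench, the probe along this point's y axis (z up). Two grey forks, 10 mm thick, stand 30 mm to either side along y; the fingers fit between them. Fixed wall on the -x side, blue jaw on +x, its arms just outside the forks; mouth upward, top 66 mm above the bench. Any clip takes any probe, one each; clips are 80 mm apart along x.
- clip1 (a point): Seat of a spring clip: where a probe's centre lies when home, 36 mm above the bench, the probe along this point's y axis (z up). Two grey forks, 10 mm thick, stand 30 mm to either side along y; the fingers fit between them. Fixed wall on the -x side, blue jaw on +x, its arms just outside the forks; mouth upward, top 66 mm above the bench. Any clip takes any probe, one each; clips are 80 mm apart along x.
- clip2 (a point): Seat of a spring clip: where a probe's centre lies when home, 36 mm above the bench, the probe along this point's y axis (z up). Two grey forks, 10 mm thick, stand 30 mm to either side along y; the fingers fit between them. Fixed wall on the -x side, blue jaw on +x, its arms just outside the forks; mouth upward, top 66 mm above the bench. Any clip takes any probe, one each; clips are 80 mm apart along x.
- clip3 (a point): Seat of a spring clip: where a probe's centre lies when home, 36 mm above the bench, the probe along this point's y axis (z up). Two grey forks, 10 mm thick, stand 30 mm to either side along y; the fingers fit between them. Fixed wall on the -x side, blue jaw on +x, its arms just outside the forks; mouth upward, top 66 mm above the bench. Any clip takes any probe, one each; clips are 80 mm apart along x.
- jaw0 (a joint): Sprung jaw of clip0, rad: 0 shut, grows as it is pushed outward. A probe pressed straight down over the seat swings it aside (6 to 10 N) and it snaps shut over the probe.
- jaw1 (a joint): Sprung jaw of clip1, rad: 0 shut, grows as it is pushed outward. A probe pressed straight down over the seat swings it aside (6 to 10 N) and it snaps shut over the probe.
- jaw2 (a joint): Sprung jaw of clip2, rad: 0 shut, grows as it is pushed outward. A probe pressed straight down over the seat swings it aside (6 to 10 N) and it snaps shut over the probe.
- jaw3 (a joint): Sprung jaw of clip3, rad: 0 shut, grows as it is pushed outward. A probe pressed straight down over the seat swings it aside (6 to 10 N) and it snaps shut over the probe.
- sprayer: loose bystander, to be left alone: clear bottle 68 mm in diameter, 170 mm high, origin under its centre
- spawn_jar: loose bystander, to be left alone: amber jar 72 mm in diameter, 100 mm high, origin under its centre
- brush: loose bystander, to be left alone: hand brush, lying, x along it
- punnet: loose bystander, to be left alone: blue tray 120 x 170 x 55 mm high, origin under its centre
- mushroom: loose bystander, to be left alone: single mushroom 50 mm high, standing, origin under its stem
Things that resemble listed ones, but are neither listed nor needed, are in the scene too. Leave any yellow look-alike of the part that bears probe1_mid alone.

How it is judged (in metres and radians):
On the way, in this order (a step that is already met when the one before it is completed fails the run):
1. the tape is hooked over the beam's end and drawn out by 60 mm or more, the lock still up (x of hook in the frame of rail_end between -0.004 and 0.008 m and y of hook in the frame of rail_end between -0.025 and 0.025 m and z of hook in the frame of rail_end between -0.006 and 0.006 m and value of joint blade above 0.06 m and value of joint lock below 0.005 m), for 0.1 s.
2. the tape is locked, hooked on the beam's end, with the case's front within 8 mm of the red line (x of hook in the frame of rail_end between -0.004 and 0.008 m and y of hook in the frame of rail_end between -0.025 and 0.025 m and z of hook in the frame of rail_end between -0.006 and 0.006 m and angle between tape_front's own z axis and vertical below 0.08 rad and y of tape_front in the frame of rail_end between -0.022 and 0.022 m and z of tape_front in the frame of rail_end between -0.004 and 0.005 m and x of tape_front in the frame of mark between -0.008 and 0.008 m and value of joint lock above 0.008 m), for 0.2 s.
At the end, for the whole second after the job is handed in: The tape lies on the beam, hooked over its end (hook's inner face from 4 mm inside to 8 mm off the end), knob locked down, the case's front within 8 mm of the red line; every probe on the bench is home in a clip (centre within 5 mm of the seat's height, 6 mm sideways, 32 mm along it, jaw shut) (all of step 2 and ((x of probe0_mid in the frame of clip0 between -0.006 and 0.006 m and y of probe0_mid in the frame of clip0 between -0.032 and 0.032 m and z of probe0_mid in the frame of clip0 between -0.005 and 0.005 m and angle between the x axis of probe0_mid and the y axis of clip0, either way round below 0.12 rad and value of joint jaw0 below 0.06 rad) or (x of probe0_mid in the frame of clip1 between -0.006 and 0.006 m and y of probe0_mid in the frame of clip1 between -0.032 and 0.032 m and z of probe0_mid in the frame of clip1 between -0.005 and 0.005 m and angle between the x axis of probe0_mid and the y axis of clip1, either way round below 0.12 rad and value of joint jaw1 below 0.06 rad) or (x of probe0_mid in the frame of clip2 between -0.006 and 0.006 m and y of probe0_mid in the frame of clip2 between -0.032 and 0.032 m and z of probe0_mid in the frame of clip2 between -0.005 and 0.005 m and angle between the x axis of probe0_mid and the y axis of clip2, either way round below 0.12 rad and value of joint jaw2 below 0.06 rad) or (x of probe0_mid in the frame of clip3 between -0.006 and 0.006 m and y of probe0_mid in the frame of clip3 between -0.032 and 0.032 m and z of probe0_mid in the frame of clip3 between -0.005 and 0.005 m and angle between the x axis of probe0_mid and the y axis of clip3, either way round below 0.12 rad and value of joint jaw3 below 0.06 rad)) and ((x of probe1_mid in the frame of clip0 between -0.006 and 0.006 m and y of probe1_mid in the frame of clip0 between -0.032 and 0.032 m and z of probe1_mid in the frame of clip0 between -0.005 and 0.005 m and angle between the x axis of probe1_mid and the y axis of clip0, either way round below 0.12 rad and value of joint jaw0 below 0.06 rad) or (x of probe1_mid in the frame of clip1 between -0.006 and 0.006 m and y of probe1_mid in the frame of clip1 between -0.032 and 0.032 m and z of probe1_mid in the frame of clip1 between -0.005 and 0.005 m and angle between the x axis of probe1_mid and the y axis of clip1, either way round below 0.12 rad and value of joint jaw1 below 0.06 rad) or (x of probe1_mid in the frame of clip2 between -0.006 and 0.006 m and y of probe1_mid in the frame of clip2 between -0.032 and 0.032 m and z of probe1_mid in the frame of clip2 between -0.005 and 0.005 m and angle between the x axis of probe1_mid and the y axis of clip2, either way round below 0.12 rad and value of joint jaw2 below 0.06 rad) or (x of probe1_mid in the frame of clip3 between -0.006 and 0.006 m and y of probe1_mid in the frame of clip3 between -0.032 and 0.032 m and z of probe1_mid in the frame of clip3 between -0.005 and 0.005 m and angle between the x axis of probe1_mid and the y axis of clip3, either way round below 0.12 rad and value of joint jaw3 below 0.06 rad)) and ((x of probe2_mid in the frame of clip0 between -0.006 and 0.006 m and y of probe2_mid in the frame of clip0 between -0.032 and 0.032 m and z of probe2_mid in the frame of clip0 between -0.005 and 0.005 m and angle between the x axis of probe2_mid and the y axis of clip0, either way round below 0.12 rad and value of joint jaw0 below 0.06 rad) or (x of probe2_mid in the frame of clip1 between -0.006 and 0.006 m and y of probe2_mid in the frame of clip1 between -0.032 and 0.032 m and z of probe2_mid in the frame of clip1 between -0.005 and 0.005 m and angle between the x axis of probe2_mid and the y axis of clip1, either way round below 0.12 rad and value of joint jaw1 below 0.06 rad) or (x of probe2_mid in the frame of clip2 between -0.006 and 0.006 m and y of probe2_mid in the frame of clip2 between -0.032 and 0.032 m and z of probe2_mid in the frame of clip2 between -0.005 and 0.005 m and angle between the x axis of probe2_mid and the y axis of clip2, either way round below 0.12 rad and value of joint jaw2 below 0.06 rad) or (x of probe2_mid in the frame of clip3 between -0.006 and 0.006 m and y of probe2_mid in the frame of clip3 between -0.032 and 0.032 m and z of probe2_mid in the frame of clip3 between -0.005 and 0.005 m and angle between the x axis of probe2_mid and the y axis of clip3, either way round below 0.12 rad and value of joint jaw3 below 0.06 rad)) and ((x of probe3_mid in the frame of clip0 between -0.006 and 0.006 m and y of probe3_mid in the frame of clip0 between -0.032 and 0.032 m and z of probe3_mid in the frame of clip0 between -0.005 and 0.005 m and angle between the x axis of probe3_mid and the y axis of clip0, either way round below 0.12 rad and value of joint jaw0 below 0.06 rad) or (x of probe3_mid in the frame of clip1 between -0.006 and 0.006 m and y of probe3_mid in the frame of clip1 between -0.032 and 0.032 m and z of probe3_mid in the frame of clip1 between -0.005 and 0.005 m and angle between the x axis of probe3_mid and the y axis of clip1, either way round below 0.12 rad and value of joint jaw1 below 0.06 rad) or (x of probe3_mid in the frame of clip2 between -0.006 and 0.006 m and y of probe3_mid in the frame of clip2 between -0.032 and 0.032 m and z of probe3_mid in the frame of clip2 between -0.005 and 0.005 m and angle between the x axis of probe3_mid and the y axis of clip2, either way round below 0.12 rad and value of joint jaw2 below 0.06 rad) or (x of probe3_mid in the frame of clip3 between -0.006 and 0.006 m and y of probe3_mid in the frame of clip3 between -0.032 and 0.032 m and z of probe3_mid in the frame of clip3 between -0.005 and 0.005 m and angle between the x axis of probe3_mid and the y axis of clip3, either way round below 0.12 rad and value of joint jaw3 below 0.06 rad))); the robot touches nothing.
It fails at once if one of the other things on the bench is moved by more than 40 mm (distance of any of sprayer, spawn_jar, brush, punnet, mushroom from where it was at the start of the episode above 0.04 m).
Of probe0, probe1, probe2, probe3 only 3 to 4 are there at a start; the rules pass over those that are not, and their reading is None.
At some moment in a run one of probe0, probe1, probe2, probe3 may be knocked a few centimetres aside while the robot is not near it.
Once in a run the grip may slacken for a moment while it holds something.
It also fails if it takes over 208 s, if anything falls off the work surface, if the arm or the gripper's body presses on something with over 40 N, if the wrist force passes 120 N, or if a joint passes its speed limit or range.

## Working session

There is one attempt and no reset: what is moved stays moved. The work goes in short steps, Python scripts to look and compute and a tool call to move; the robot and the scene stay as the last step left them, time stands still between calls to the robot, and variables do not carry over. Pictures are saved under pics/ and viewed, and the job is handed in when it is done.

Besides the shell and the picture viewer there is one more tool, called after "Call:" as name(argument=value, ...), one argument or row to a line, values as JSON. move_arm: Moves the arm, as the interface text tells. Its arguments: {"type":"object","properties":{"increments":{"type":"array"},"squeeze":{"type":"number"}},"required":["increments"]}

```bash
ls; mkdir -p pics; python3 - <<'E'
from cell import robot, capture, camera_params
import cv2
print(robot.read_state())
for n in ["side","top","wrist"]:
    im=capture(n); cv2.imwrite(f"pics/{n}0.png",im[:,:,::-1]); print(n,camera_params(n))
E
```

```text
pics
{'time_s': 0.0, 'joint_pos': array([ 1.00923540e+00,  2.59331420e-01,  1.53609902e+00, -1.86056586e-05,
        1.34797138e+00, -2.02782567e-01]), 'qd': array([ 0.00089294,  0.00047834, -0.00152564,  0.00057001, -0.00052848,
       -0.00016769]), 'joint_torque': array([ 4.35336597e-04, -4.37304103e+01, -2.84002179e+01,  7.16308644e-02,
        4.13340388e-02, -1.06301297e-04]), 'ee_pos': array([192.79886954, 514.51449545, 217.81753741]), 'tool_rot': array([-3.13981690e+00, -3.46591627e-04,  2.78281811e+00]), 'wrist_force': array([ 1.19948563,  0.55612187, -0.35128024]), 'ft_torque': array([ 0.01229702, -0.03950949,  0.01194907]), 'gripper_width': 93.08226349815337}
side {'fx': 388.6980990138515, 'fy': 388.6980990138515, 'cx': 317.8364876528699, 'cy': 199.43368465952784, 'dist_coeffs': array([-0.00642353,  0.        ,  0.        ,  0.        ,  0.        ]), 'R': array([[ 0.72270529, -0.69091886,  0.01811622],
       [-0.35518517, -0.39375608, -0.84782052],
       [ 0.59290856,  0.60628977, -0.52997374]]), 't': array([-348.66943833,  295.89253224,  812.19578136])}
top {'fx': 478.
[... 229 characters left out ...]
       [-0.99804416,  0.01611982, -0.06039875],
       [ 0.06063996,  0.0149191 , -0.9980482 ]]), 't': array([  70.51245963,  569.42252665, 1528.8217381 ])}
wrist {'fx': 291.88112451023403, 'fy': 291.88112451023403, 'cx': 325.0152238266092, 'cy': 200.7762776997423, 'dist_coeffs': array([0.00219307, 0.        , 0.        , 0.        , 0.        ]), 'mount': array([[-1.02110176e-03, -9.53775585e-01, -3.00518038e-01,
         8.44784718e+01],
       [ 9.99999169e-01, -1.21032564e-03,  4.43494626e-04,
        -2.49332112e-01],
       [-7.86719033e-04, -3.00517335e-01,  9.53776028e-01,
        -1.66495515e+02],
       [ 0.00000000e+00,  0.00000000e+00,  0.00000000e+00,
         1.00000000e+00]])}
```

View pics/top0.png

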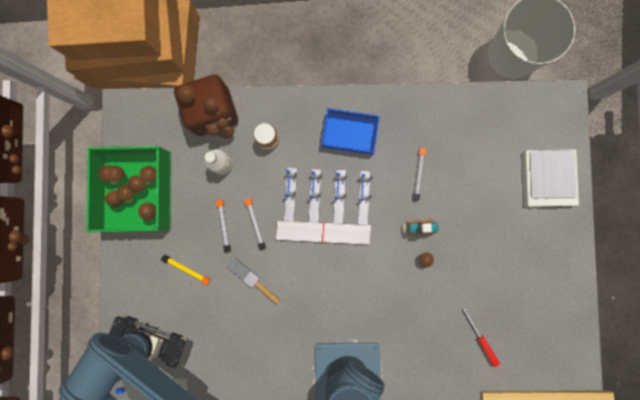

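View pics/side0.png

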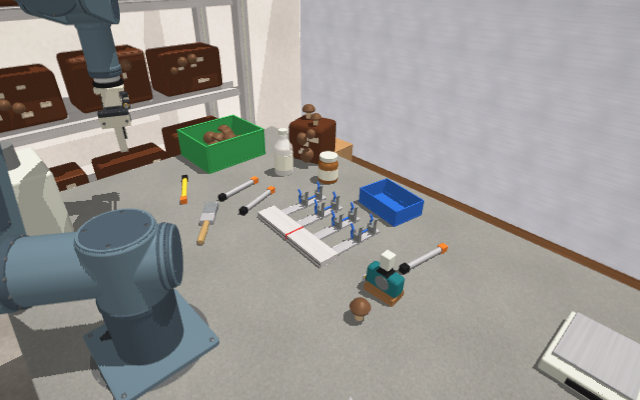

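View pics/wrist0.png

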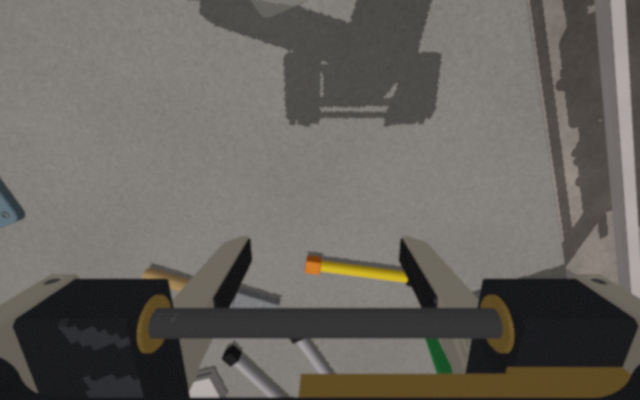

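```bash
cat > h.py <<'E'
from cell import robot, capture, camera_params
import cv2, numpy as np
from scipy.spatial.transform import Rotation as Rot
def cam(n,st=None):
    p=camera_params(n); K=np.array([[p['fx'],0,p['cx']],[0,p['fy'],p['cy']],[0,0,1]]); d=np.array(p['dist_coeffs'])
    if n=='wrist':
        st=st or robot.read_state()
        Rt=Rot.from_euler('xyz',st['tool_rot']).as_matrix(); T=np.eye(4);T[:3,:3]=Rt;T[:3,3]=st['ee_pos']
        M=np.linalg.inv(T@np.array(p['mount'])); R,t=M[:3,:3],M[:3,3]
    else: R,t=np.array(p['R']),np.array(p['t'])
    return K,d,R,t
def ray(c,uv):
    K,d,R,t=c
    u=cv2.undistortPoints(np.array(uv,float).reshape(-1,1,2),K,d).reshape(-1,2)
    D=np.c_[u,np.ones(len(u))]@R
    return -R.T@t, D
def onz(c,uv,z):
    C,D=ray(c,uv); s=(z-C[2])/D[:,2]; return C+D*s[:,None]
def proj(c,X):
    K,d,R,t=c; return cv2.projectPoints(np.array(X,float).reshape(-1,3),cv2.Rodrigues(R)[0],t,K,d)[0].reshape(-1,2)
def tri(c1,u1,c2,u2):
    C1,D1=ray(c1,[u1]);C2,D2=ray(c2,[u2]);A=np.c_[D1[0],-D2[0]];s=np.linalg.lstsq(A,C2-C1,rcond=None)[0]
    a=C1+D1[0]*s[0];b=C2+D2[0]*s[1];return (a+b)/2,np.linalg.norm(a-b)
def snap(n,name):
    st=robot.read_state(); im=capture(n)[:,:,::-1].copy(); cv2.imwrite(f'pics/{name}.png',im); return im,cam(n,st)
def toolvec(dw,st=None):
    st=st or robot.read_state(); return Rot.from_euler('xyz',st['tool_rot']).as_matrix().T@np.array(dw,float)/10
E
python3 - <<'E'
import cv2
a=cv2.imread('pics/top0.png');b=cv2.imread('pics/side0.png')
cv2.imwrite('pics/t1.png',cv2.resize(a[130:290,200:450],None,fx=3.2,fy=3.2,interpolation=cv2.INTER_CUBIC))
cv2.imwrite('pics/s1.png',cv2.resize(b[165:325,200:460],None,fx=3,fy=3,interpolation=cv2.INTER_CUBIC))
E
```

```text
(no output)
```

View pics/t1.png

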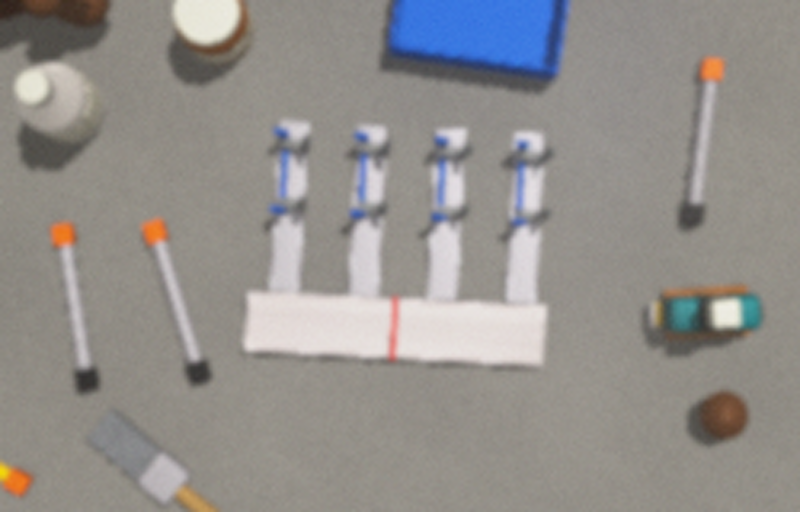

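View pics/s1.png

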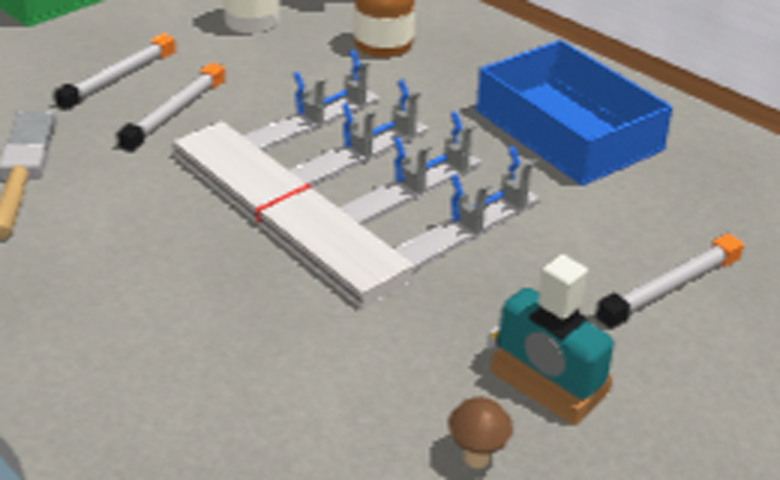

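```bash
cat > m.py <<'E'
from h import *
a=cv2.imread('pics/top0.png'); c=cam('top'); b=cv2.imread('pics/side0.png'); cs=cam('side')
# beam
hsv=cv2.cvtColor(a,cv2.COLOR_BGR2HSV)
g=cv2.GaussianBlur(cv2.cvtColor(a,cv2.COLOR_BGR2GRAY),(3,3),0)
m=((g>165)).astype(np.uint8); m[:218]=0;m[250:]=0;m[:,:270]=0;m[:,380:]=0
cn=max(cv2.findContours(m,0,2)[0],key=cv2.contourArea); r=cv2.minAreaRect(cn); bp=cv2.boxPoints(r)
print('beam',r,onz(c,bp,20).round(1), 'ctr',onz(c,[r[0]],20).round(1))
red=((hsv[...,0]<8)|(hsv[...,0]>172))&(hsv[...,1]>70); red[:218]=0;red[250:]=0;red[:,:300]=0;red[:,345:]=0
y,x=np.nonzero(red);print('red',x.mean(),y.mean(),onz(c,[[x.mean(),y.mean()]],20).round(1),len(x))
# probes: orange and black caps
o=((hsv[...,0]>3)&(hsv[...,0]<16)&(hsv[...,1]>190)&(hsv[...,2]>180)).astype(np.uint8)
n,l,s,ct=cv2.connectedComponentsWithStats(o)
for i in range(1,n):
    if s[i,4]>12: print('orange',ct[i].round(1),s[i,4],onz(c,[ct[i]],12).round(1))
k=(hsv[...,2]<60).astype(np.uint8)
n,l,s,ct=cv2.connectedComponentsWithStats(k)
for i in range(1,n):
    if 12<s[i,4]<120: print('black',ct[i].round(1),s[i,4],onz(c,[ct[i]],12).round(1))
bl=((hsv[...,0]>100)&(hsv[...,0]<125)&(hsv[...,1]>120)).astype(np.uint8)
n,l,s,ct=cv2.connectedComponentsWithStats(bl)
for i in range(1,n):
    if 5<s[i,4]<200: print('blue',ct[i].round(1),s[i],onz(c,[ct[i]],45).round(1))
w=((hsv[...,1]<45)&(hsv[...,2]>190)).astype(np.uint8)
for nm,im,cc,roi in(('top',a,c,(400,440,215,240)),('side',b,cs,(370,405,245,275))):
    h2=cv2.cvtColor(im,cv2.COLOR_BGR2HSV);w=((h2[...,1]<50)&(h2[...,2]>170)); 
    q=np.zeros_like(w);q[roi[2]:roi[3],roi[0]:roi[1]]=1; y,x=np.nonzero(w&q);print(nm,'white',x.mean(),y.mean(),x.min(),x.max(),y.min(),y.max(),len(x))
    te=(h2[...,0]>80)&(h2[...,0]<98)&(h2[...,1]>100); q[:]=0;q[roi[2]-10:roi[3]+60,roi[0]-40:roi[1]+40]=1;y,x=np.nonzero(te&q);print('teal',x.min(),x.max(),y.min(),y.max(),x.mean(),y.mean())
E
python3 m.py
```

```text
beam ((323.5, 230.5), (25.0, 95.0), 90.0) [[505.2 220.5  20. ]
 [500.5 -85.1  20. ]
 [420.5 -83.4  20. ]
 [425.  221.2  20. ]] ctr [[462.7  68.1  20. ]]
red 322.57575757575756 234.24242424242425 [[450.7  71.2  20. ]] 33
orange [219.2 202.8] 24 [[557.6 405.8  12. ]]
orange [247.9 202. ] 21 [[558.7 312.5  12. ]]
orange [205.1 280.2] 31 [[309.1 451.6  12. ]]
black [185.1 104.2] 31 [[884.3 517.4  12. ]]
black [232.8 119.7] 48 [[830.  360.5  12. ]]
black [226.8 248.4] 19 [[409.8 381.3  12. ]]
black [164.4 258.1] 22 [[381.6 583.2  12. ]]
black [103.5 339.9] 27 [[125.2 775.8  12. ]]
black [116.  344.6] 88 [[110.  735.8  12. ]]
black [  9.2 398.1] 54 [[ -50.3 1070.6   12. ]]
blue [119.6 390.7] [116 388   8   6  39] [[-22.5 707.3  45. ]]
top white 426.0263157894737 227.30263157894737 404 431 223 231 76
teal 410 436 223 232 421.41747572815535 227.32038834951456
side white 389.85915492957747 254.16901408450704 370 404 245 270 213
teal 366 403 261 297 385.8682310469314 279.51624548736464
```

```bash
cat >> h.py <<'E'
def go(x,y,z,yaw=np.pi,claw=None,tilt=None):
    """prints increments for target pose, tool down with yaw"""
    st=robot.read_state(); R0=Rot.from_euler('xyz',st['tool_rot']); R1=Rot.from_euler('xyz',[np.pi,0,yaw])
    lin=R0.as_matrix().T@(np.array([x,y,z])-st['ee_pos'])/10; dr=(R0.inv()*R1).as_rotvec()
    print('lin cm',lin.round(2),'dr',dr.round(3),'| pose',st['ee_pos'].round(1),st['tool_rot'].round(3),'w',round(st['gripper_width'],1),'F',st['wrist_force'].round(1),'t',round(st['time_s'],2))
E
python3 - <<'E'
from h import *
c=cam('top')
print(onz(c,[[427,228]],121), onz(c,[[404,229]],30),onz(c,[[323,234]],20),onz(c,[[278,233],[370,234]],20))
s=cam('side')
print(tri(c,(427,227.5),s,(388.5,254)))
go(460,-250,260)
go(450,60,260)
E
```

```text
[[ 466.47958186 -243.54897948  121.        ]] [[ 463.73338006 -188.4213708    30.        ]] [[451.50205417  69.83237385  20.        ]] [[456.88737649 214.51428053  20.        ]
 [449.2701268  -80.8557044   20.        ]]
(array([ 467.8467585 , -243.4998202 ,  120.66916151]), np.float64(0.3929814873336968))
lin cm [-51.86 -62.22  -4.13] dr [-0.001 -0.001 -0.359] | pose [192.9 514.6 218. ] [-3.14  -0.     2.783] w 93.2 F [-1.  -0.   0.2] t 0.15
lin cm [-40.04 -33.54  -4.16] dr [-0.001 -0.001 -0.359] | pose [192.9 514.6 218. ] [-3.14  -0.     2.783] w 93.2 F [-1.  -0.   0.2] t 0.15
```

Call:
move_arm(
  increments=[
    {"linear": [-20, -17, -4.1], "dr": [0, 0, -0.18], "claw": 100},
    {"linear": [-40, -33.5, -4.1], "dr": [0, 0, -0.36], "claw": 100},
    {"linear": [-40, -33.5, -4.1], "dr": [0, 0, -0.36], "claw": 100},
    {"linear": [-40, -33.5, -4.1], "dr": [0, 0, -0.36], "claw": 100},
    {"linear": [-40, -33.5, -4.1], "dr": [0, 0, -0.36], "claw": 100},
  ],
)

```text
time_s: 0.78
ee_pos: [342.2, 250.4, 244.5]
tool_rot: [-3.141, -0.0, -3.14]
wrist_force: [1.2, 0.6, -0.5]
gripper_width: 93.1
```

```bash
python3 - <<'E'
from h import *
go(450,60,260)
E
```

```text
lin cm [-10.75 -19.06  -1.53] dr [-0.001 -0.     0.002] | pose [342.2 250.4 244.5] [-3.141 -0.    -3.14 ] w 93.1 F [ 1.2  0.6 -0.5] t 0.78
```

Call:
move_arm(
  increments=[
    {"linear": [-10.8, -19, -1.5], "dr": [0, 0, 0], "claw": 100},
    {"linear": [-10.8, -19, -1.5], "dr": [0, 0, 0], "claw": 100},
    {"linear": [-10.8, -19, -1.5], "dr": [0, 0, 0], "claw": 100},
    {"linear": [-10.8, -19, -1.5], "dr": [0, 0, 0], "claw": 100},
    {"linear": [-10.8, -19, -1.5], "dr": [0, 0, 0], "claw": 100},
  ],
)

```text
time_s: 1.4
ee_pos: [451.3, 58.6, 259.4]
tool_rot: [-3.14, -0.001, 3.139]
wrist_force: [-0.5, 0.5, 0.2]
gripper_width: 92.8
```

```bash
python3 - <<'E'
from h import *
snap('wrist','w1'); snap('top','t2')
go(450,-250,260)
E
```

```text
lin cm [ 2.000e-02 -3.109e+01 -6.000e-02] dr [-0.    -0.002  0.001] | pose [450.   60.9 259.3] [-3.141e+00 -2.000e-03 -3.141e+00] w 93.1 F [-0.7  0.7 -0.3] t 1.5
```

View pics/w1.png

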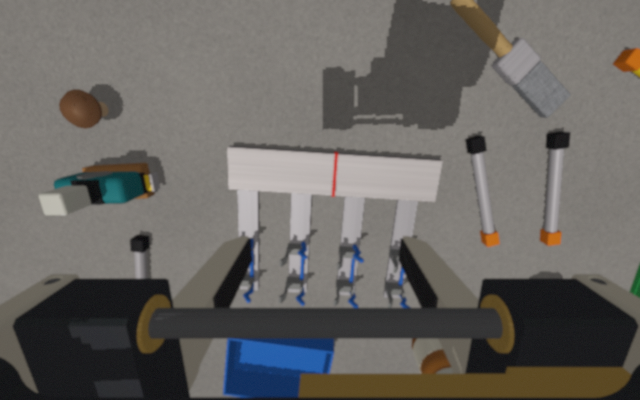

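View pics/t2.png

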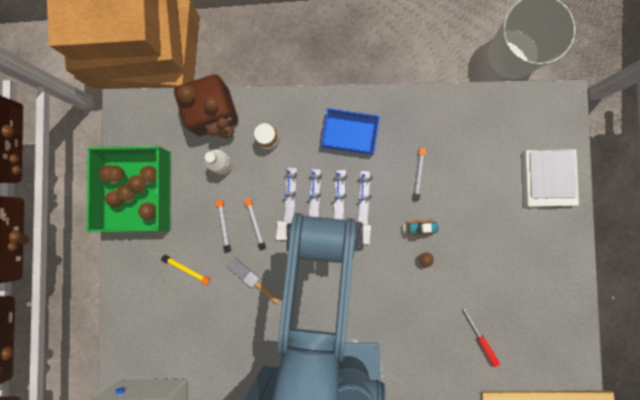

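```bash
cat > m2.py <<'E'
from h import *
a=cv2.imread('pics/w1.png')
st={'ee_pos':np.array([450.,60.9,259.3]),'tool_rot':np.array([-3.141,-.002,-3.141])}
c=cam('wrist',st)
hsv=cv2.cvtColor(a,cv2.COLOR_BGR2HSV)
m=((hsv[...,2]>175)&(hsv[...,1]<40)|((hsv[...,1]>90)&(hsv[...,2]>150)&((hsv[...,0]<8)|(hsv[...,0]>170)))).astype(np.uint8); m[:140]=0;m[198:]=0;m[:,:215]=0;m[:,450:]=0
m=cv2.morphologyEx(m,cv2.MORPH_OPEN,np.ones((9,9)))
cn=max(cv2.findContours(m,0,1)[0],key=cv2.contourArea); r=cv2.minAreaRect(cn); bp=cv2.boxPoints(r)
print(r,bp.round(1).tolist());P=onz(c,bp,20);print(P.round(1), [np.linalg.norm(P[i]-P[i-1]).round(1) for i in range(4)])
red=(((hsv[...,0]<10)|(hsv[...,0]>170))&(hsv[...,1]>80)).astype(np.uint8); red[:145]=0;red[200:]=0;red[:,:320]=0;red[:,350:]=0
y,x=np.nonzero(red);print('red',onz(c,[[x.mean(),y.mean()]],20).round(1),len(x), (x.mean(),y.mean()))
v=cv2.resize(a[130:320,215:460],None,fx=3.2,fy=3.2,interpolation=cv2.INTER_CUBIC)
cv2.imwrite('pics/w1z.png',v)
E
python3 m2.py
```

```text
((280.0, 173.0), (48.0, 104.0), 90.0) [[228.0, 149.0], [332.0, 149.0], [332.0, 197.0], [228.0, 197.0]]
[[418.  -73.   20. ]
 [418.   70.5  20. ]
 [487.2  71.   20. ]
 [487.1 -79.9  20. ]] [np.float64(69.5), np.float64(143.5), np.float64(69.2), np.float64(150.9)]
red [[451.7  74.2  20. ]] 163 (np.float64(334.4601226993865), np.float64(172.98773006134968))
```

View pics/w1z.png

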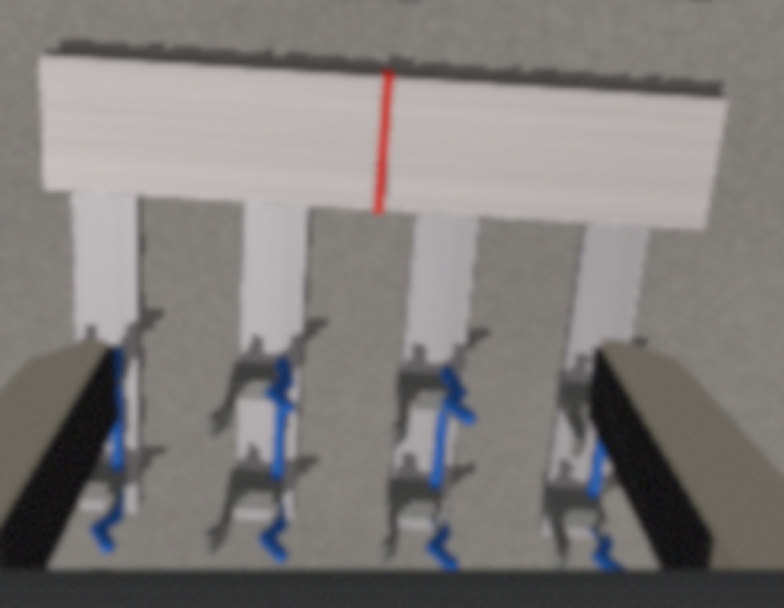

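```bash
python3 - <<'E'
from h import *
st={'ee_pos':np.array([450.,60.9,259.3]),'tool_rot':np.array([-3.141,-.002,-3.141])}
c=cam('wrist',st)
z=np.array([[40,57],[43,188],[725,98],[706,228],[389,72],[379,213]])/3.2+[215,130]
P=onz(c,z,20);print(P.round(1))
n=np.linalg.norm
print(n(P[0]-P[2]),n(P[1]-P[3]),n(P[0]-P[1]),n(P[2]-P[3]))
for a,b in((0,2),(1,3)): d=P[b]-P[a]; print(np.degrees(np.arctan2(-d[0],d[1])))
for a,b in((1,0),(3,2),(5,4)): d=P[a]-P[b]; print(np.degrees(np.arctan2(d[1],d[0])))
# arms (zoom): left/right edges near beam, z=8
q=np.array([[105,195],[275,205],[446,220],[615,230]])/3.2+[215,130]
print(onz(c,q,8).round(1))
# fork tops guesses
t=cam('top'); tz=np.array([[300,122],[545,153]])
E
```

```text
[[416.4 -73.6  20. ]
 [474.7 -78.1  20. ]
 [434.2 223.7  20. ]
 [493.7 222.1  20. ]
 [422.8  76.9  20. ]
 [486.5  73.1  20. ]]
297.7673784016554 300.7743412978131 58.55590753460342 59.51833695293723
-3.444416386454122
-3.6229316294174057
-4.421858766278937
-1.5123701286401927
-3.421112433981864
[[481.3 -53.8   8. ]
 [486.2  25.    8. ]
 [493.5 104.8   8. ]
 [498.5 184.3   8. ]]
```

Call:
move_arm(
  increments=[
    {"linear": [0, -29, 0], "dr": [0, 0, 0], "claw": 100},
    {"linear": [0, -29, 0], "dr": [0, 0, 0], "claw": 100},
    {"linear": [0, -29, 0], "dr": [0, 0, 0], "claw": 100},
    {"linear": [0, -29, 0], "dr": [0, 0, 0], "claw": 100},
    {"linear": [0, -29, 0], "dr": [0, 0, 0], "claw": 100},
  ],
)

```text
time_s: 2.12
ee_pos: [450.1, -229.7, 259.3]
tool_rot: [-3.142, -0.002, -3.14]
wrist_force: [1.4, 0.5, -0.0]
gripper_width: 92.9
```

Call:
move_arm(
  increments=[
    {"linear": [0, -1.5, 0], "dr": [0, 0, 0], "claw": 100},
    {"linear": [0, -1.5, 0], "dr": [0, 0, 0], "claw": 100},
  ],
)

```text
time_s: 2.38
ee_pos: [450.2, -243.7, 259.0]
tool_rot: [3.141, -0.002, -3.14]
wrist_force: [-1.1, 0.5, -0.1]
gripper_width: 93.3
```

```bash
python3 - <<'E'
from h import *
a,c=snap('wrist','w2')
go(450,-250,260)
cv2.imwrite('pics/w2z.png',cv2.resize(a[90:290,220:440],None,fx=3,fy=3,interpolation=cv2.INTER_CUBIC))
E
```

```text
lin cm [ 0.02 -0.7  -0.09] dr [ 0.001 -0.002  0.002] | pose [ 450.2 -243.   259.1] [ 3.140e+00 -2.000e-03 -3.139e+00] w 93.2 F [-0.7  0.3 -0.7] t 2.42
```

View pics/w2.png

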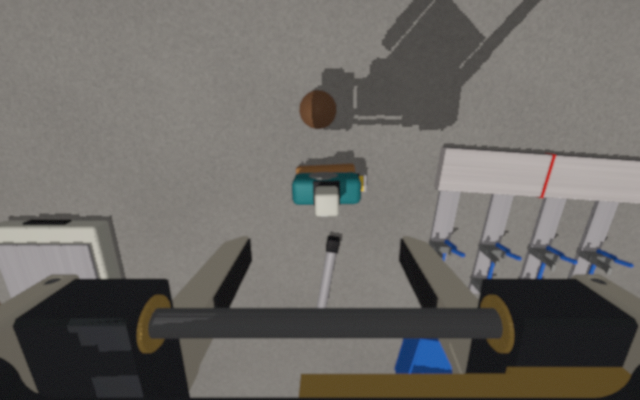

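View pics/w2z.png

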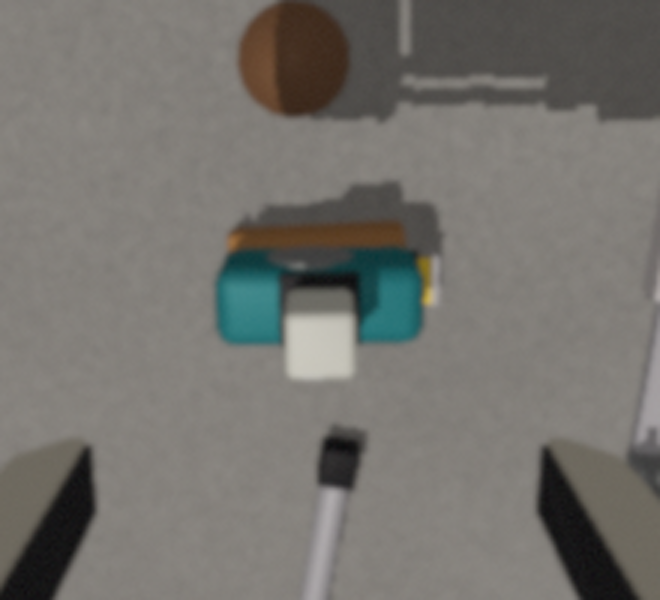

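```bash
python3 - <<'E'
from h import *
c=cam('wrist')
f=lambda q,z: onz(c,np.array(q)/3+[220,90],z)
P=f([[285,316],[354,315],[355,377],[288,380]],121);print(P.round(1),P.mean(0).round(1))
Q=f([[225,344],[415,339]],66);print(Q.round(1));d=Q[1]-Q[0];print('yaw off deg',np.degrees(np.arctan2(-d[0],d[1])))
S=f([[230,234],[404,222]],20);print(S.round(1));d=S[1]-S[0];print('stand',np.linalg.norm(d),np.degrees(np.arctan2(-d[0],d[1])))
C=f([[218,300],[422,296]],60);print(C.round(1),C.mean(0))
print('hook',f([[438,257],[438,304]],22).round(1))
B=f([[330,465],[327,490]],16);print(B.round(1))
E
```

```text
[[ 455.2 -253.7  121. ]
 [ 454.8 -228.7  121. ]
 [ 478.8 -227.9  121. ]
 [ 480.  -252.8  121. ]] [ 467.2 -240.8  121. ]
[[ 484.  -281.6   66. ]
 [ 481.7 -199.5   66. ]]
yaw off deg 1.624993715111999
[[ 444.8 -282.5   20. ]
 [ 439.  -201.    20. ]]
stand 81.64597123521318 4.041435602382069
[[ 465.9 -284.6   60. ]
 [ 464.1 -196.4   60. ]] [ 464.99010269 -240.52559466   60.        ]
hook [[ 455.3 -184.7   22. ]
 [ 478.2 -183.7   22. ]]
[[ 565.9 -234.7   16. ]
 [ 580.2 -236.2   16. ]]
```

```bash
python3 - <<'E'
from h import *
go(467,-241,86,np.pi+.03)
E
```

```text
lin cm [-1.72  0.17 17.31] dr [ 0.001 -0.002 -0.028] | pose [ 450.2 -243.   259.1] [ 3.140e+00 -2.000e-03 -3.139e+00] w 93.2 F [-0.7  0.3 -0.7] t 2.42
```

Call:
move_arm(
  increments=[
    {"linear": [-1.7, 0.2, 5], "dr": [0, 0, -0.03], "claw": 100},
    {"linear": [-1.7, 0.2, 10], "dr": [0, 0, -0.03], "claw": 100},
    {"linear": [-1.7, 0.2, 14], "dr": [0, 0, -0.03], "claw": 100},
    {"linear": [-1.7, 0.2, 17.3], "dr": [0, 0, -0.03], "claw": 100},
    {"linear": [-1.7, 0.2, 17.3], "dr": [0, 0, -0.03], "claw": 100},
  ],
)

```text
time_s: 3.05
ee_pos: [465.5, -237.3, 84.2]
tool_rot: [3.136, -0.006, -3.107]
wrist_force: [-0.1, 1.0, -0.8]
gripper_width: 93.1
```

```bash
python3 - <<'E'
from h import *
a,c=snap('wrist','w3')
b,_=snap('side','s3'); cv2.imwrite('pics/s3z.png',cv2.resize(b[180:330,300:480],None,fx=4,fy=4,interpolation=cv2.INTER_CUBIC))
go(467,-241,86,np.pi+.03)
E
```

```text
lin cm [ 0.06 -0.13  0.12] dr [ 0.001 -0.001  0.004] | pose [ 467.6 -239.7   87.2] [ 3.141e+00 -1.000e-03 -3.107e+00] w 92.7 F [ 1.   0.5 -0.1] t 3.15
```

View pics/w3.png

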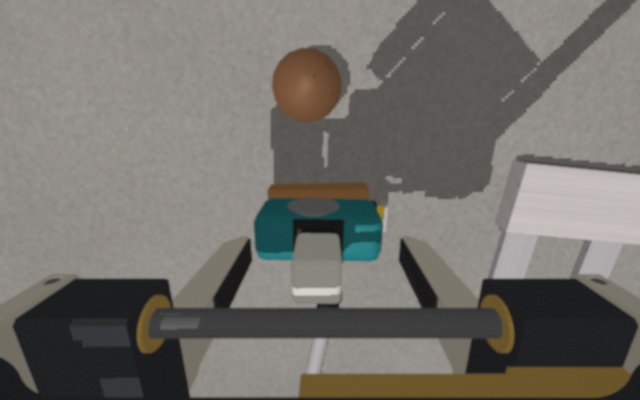

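View pics/s3z.png

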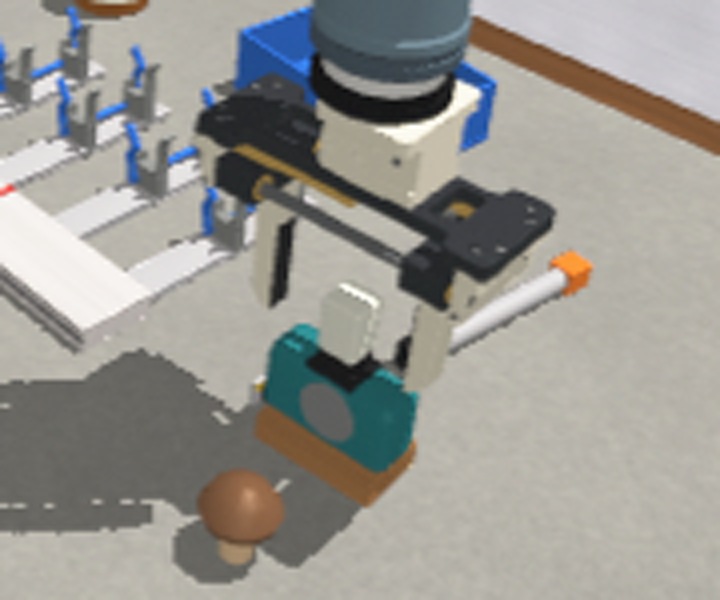

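Call:
move_arm(
  increments=[
    {"linear": [0, -0.1, 0.1], "dr": [0, 0, 0], "claw": 30},
    {"linear": [0, -0.1, 0.1], "dr": [0, 0, 0], "claw": 20},
    {"linear": [0, -0.1, 0.1], "dr": [0, 0, 0], "claw": 10},
    {"linear": [0, -0.1, 0.1], "dr": [0, 0, 0], "claw": 10},
    {"linear": [0, -0.1, 0.1], "dr": [0, 0, 0], "claw": 10},
  ],
  squeeze=40,
)

```text
time_s: 3.78
ee_pos: [467.5, -240.8, 86.2]
tool_rot: [3.141, -0.001, -3.108]
wrist_force: [-0.5, 0.5, 0.3]
gripper_width: 47.6
```

Call:
move_arm(
  increments=[
    {"linear": [0, 0, -2], "dr": [0, 0, 0], "claw": 10},
    {"linear": [0, 0, -5], "dr": [0, 0, 0], "claw": 10},
    {"linear": [0, 0, -7.5], "dr": [0, 0, 0], "claw": 10},
    {"linear": [0, 0, -7.5], "dr": [0, 0, 0], "claw": 10},
  ],
)

```text
time_s: 4.28
ee_pos: [468.7, -241.8, 163.0]
tool_rot: [-3.14, 0.002, -3.108]
wrist_force: [-0.6, 0.3, -1.0]
gripper_width: 10.4
```

```bash
python3 - <<'E'
from h import *
a,c=snap('wrist','w4')
b,_=snap('side','s4'); cv2.imwrite('pics/s4z.png',cv2.resize(b[150:330,300:480],None,fx=3.2,fy=3.2,interpolation=cv2.INTER_CUBIC))
go(467,-241,161,np.pi-.0615)
E
```

```text
lin cm [ 0.03 -0.03 -0.04] dr [ 0.001 -0.002  0.095] | pose [ 467.3 -240.7  160.6] [ 3.140e+00 -2.000e-03 -3.108e+00] w 9.6 F [-0.5 -0.1 -0.3] t 4.38
```

View pics/w4.png

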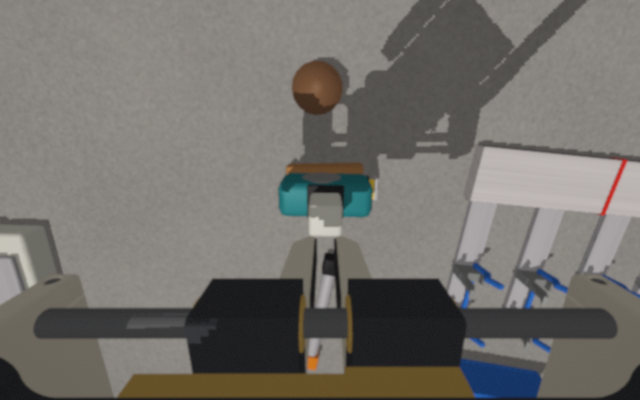

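View pics/s4z.png

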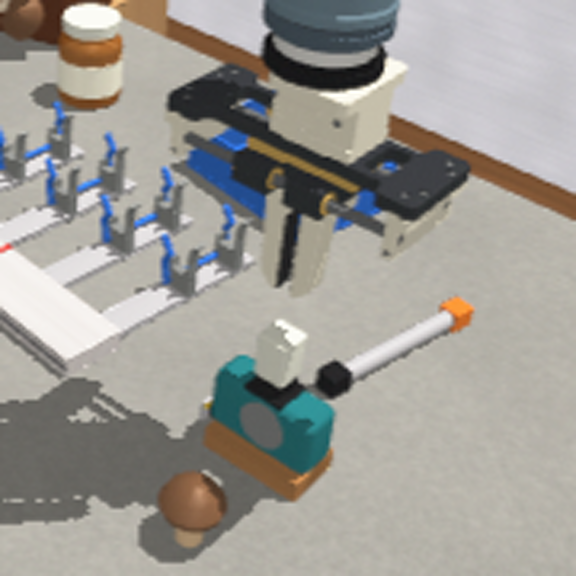

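Call:
move_arm(
  increments=[
    {"linear": [0, 0, 0], "dr": [0, 0, 0], "claw": 65},
    {"linear": [0, 0, 0], "dr": [0, 0, 0], "claw": 65},
    {"linear": [0, 0, 0], "dr": [0, 0, 0], "claw": 65},
    {"linear": [0, 0, 0], "dr": [0, 0, 0], "claw": 65},
    {"linear": [0, 0, 0], "dr": [0, 0, 0], "claw": 65},
  ],
)

```text
time_s: 5.0
ee_pos: [467.3, -240.6, 160.6]
tool_rot: [3.14, -0.002, -3.108]
wrist_force: [0.0, 0.0, 0.5]
gripper_width: 54.8
```

```bash
python3 - <<'E'
from h import *
a=cv2.imread('pics/w4.png')
cv2.imwrite('pics/w4z.png',cv2.resize(a[150:290,260:390],None,fx=4,fy=4,interpolation=cv2.INTER_CUBIC))
go(467,-241,86,np.pi+.03)
E
```

```text
lin cm [ 0.02 -0.04  7.46] dr [ 0.001 -0.002  0.004] | pose [ 467.3 -240.6  160.6] [ 3.140e+00 -2.000e-03 -3.108e+00] w 54.8 F [0.  0.  0.5] t 5.0
```

View pics/w4z.png

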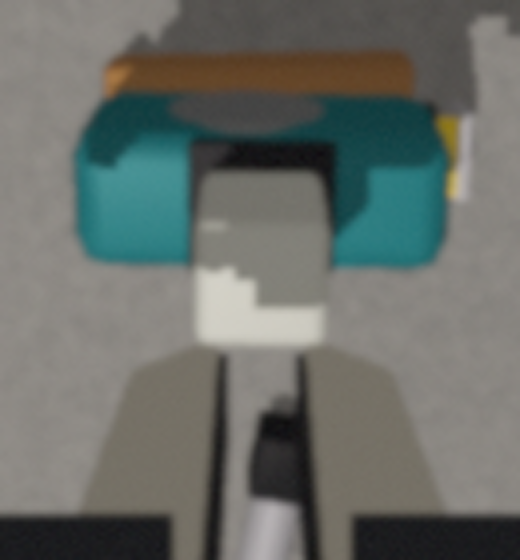

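Call:
move_arm(
  increments=[
    {"linear": [0, 0, 4], "dr": [0, 0, 0], "claw": 65},
    {"linear": [0, 0, 7.4], "dr": [0, 0, 0], "claw": 65},
    {"linear": [0, 0, 7.4], "dr": [0, 0, 0], "claw": 65},
    {"linear": [0, 0, 7.4], "dr": [0, 0, 0], "claw": 40},
    {"linear": [0, 0, 7.4], "dr": [0, 0, 0], "claw": 10},
  ],
)

```text
time_s: 5.62
ee_pos: [468.2, -241.4, 88.2]
tool_rot: [-3.141, 0.001, -3.108]
wrist_force: [-0.4, 0.5, 0.1]
gripper_width: 45.2
```

Call:
move_arm(
  increments=[
    {"linear": [0, 0, 0], "dr": [0, 0, 0], "claw": 10},
    {"linear": [0, 0, 0], "dr": [0, 0, 0], "claw": 10},
    {"linear": [0, 0, 0], "dr": [0, 0, 0], "claw": 10},
    {"linear": [0, 0, 0], "dr": [0, 0, 0], "claw": 10},
    {"linear": [0, 0, 0], "dr": [0, 0, 0], "claw": 10},
  ],
)

```text
time_s: 6.25
ee_pos: [468.8, -241.8, 89.1]
tool_rot: [-3.14, 0.002, -3.108]
wrist_force: [-1.0, 0.3, 6.4]
gripper_width: 26.0
```

Call:
move_arm(
  increments=[
    {"linear": [0, 0, -2], "dr": [0, 0, 0], "claw": 10},
    {"linear": [0, 0, -4], "dr": [0, 0, 0], "claw": 10},
    {"linear": [0, 0, -6], "dr": [0, 0, 0], "claw": 10},
    {"linear": [0, 0, -6], "dr": [0, 0, 0], "claw": 10},
  ],
)

```text
time_s: 6.75
ee_pos: [468.9, -241.8, 149.4]
tool_rot: [-3.139, 0.003, -3.108]
wrist_force: [0.4, 0.2, -6.2]
gripper_width: 25.5
```

```bash
python3 - <<'E'
from h import *
a,c=snap('wrist','w5')
b,_=snap('side','s5'); v=np.hstack([cv2.resize(b[130:310,300:480],None,fx=2.2,fy=2.2),cv2.resize(a[140:300,225:425],(495,396))]); cv2.imwrite('pics/s5z.png',v[:,:800])
go(467,-241,161,np.pi-.0615)
E
```

```text
lin cm [ 0.09  0.01 -1.32] dr [-0.     0.     0.095] | pose [ 467.9 -241.1  147.8] [-3.141  0.    -3.108] w 25.5 F [-0.3 -0.9 -7.1] t 6.85
```

View pics/s5z.png

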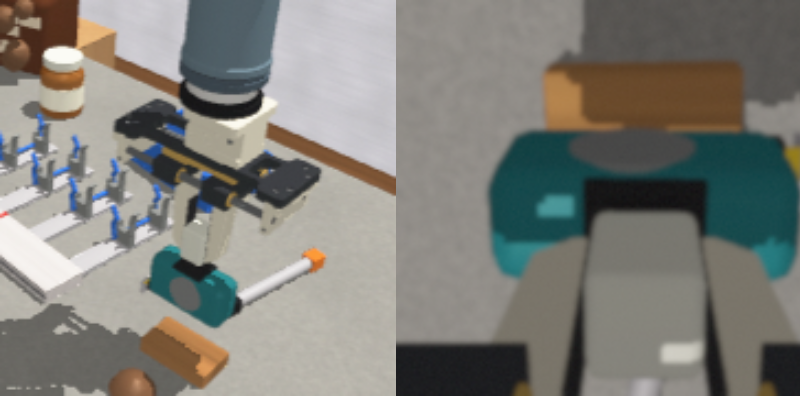

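```bash
python3 - <<'E'
from h import *
go(461,180,160,np.pi-.0615)
E
```

```text
lin cm [-0.74 42.11 -1.24] dr [-0.     0.     0.095] | pose [ 467.9 -241.1  147.8] [-3.141  0.    -3.108] w 25.5 F [-0.3 -0.9 -7.1] t 6.85
```

Call:
move_arm(
  increments=[
    {"linear": [0, 3, -1.3], "dr": [0, 0, 0.03], "claw": 10},
    {"linear": [-0.1, 8, -1.3], "dr": [0, 0, 0.06], "claw": 10},
    {"linear": [-0.2, 13, -1.3], "dr": [0, 0, 0.09], "claw": 10},
    {"linear": [-0.3, 18, -1.3], "dr": [0, 0, 0.095], "claw": 10},
    {"linear": [-0.4, 23, -1.3], "dr": [0, 0, 0.095], "claw": 10},
  ],
)

```text
time_s: 7.48
ee_pos: [462.9, -9.3, 159.2]
tool_rot: [3.141, -0.002, 3.08]
wrist_force: [0.4, -0.1, -6.2]
gripper_width: 25.8
```

```bash
python3 - <<'E'
from h import *
go(461,180,160,np.pi-.0615)
E
```

```text
lin cm [ 1.35 18.88 -0.07] dr [ 0.    -0.002 -0.   ] | pose [462.9  -9.3 159.2] [ 3.141e+00 -2.000e-03  3.080e+00] w 25.8 F [ 0.4 -0.1 -6.2] t 7.47
```

Call:
move_arm(
  increments=[
    {"linear": [0.4, 5, 0], "dr": [0, 0, 0], "claw": 10},
    {"linear": [0.8, 10, 0], "dr": [0, 0, 0], "claw": 10},
    {"linear": [1.2, 15, 0], "dr": [0, 0, 0], "claw": 10},
    {"linear": [1.4, 18.9, 0], "dr": [0, 0, 0], "claw": 10},
    {"linear": [1.4, 18.9, 0], "dr": [0, 0, 0], "claw": 10},
  ],
)

```text
time_s: 8.1
ee_pos: [459.1, 182.6, 157.7]
tool_rot: [3.141, -0.005, 3.084]
wrist_force: [0.7, -0.9, -6.2]
gripper_width: 25.7
```

Call:
move_arm(
  increments=[
    {"linear": [0, 0, 0], "dr": [0, 0, 0], "claw": 10},
  ],
)

```text
time_s: 8.22
ee_pos: [458.3, 182.3, 156.5]
tool_rot: [-3.141, -0.007, 3.085]
wrist_force: [-0.8, -1.3, -5.7]
gripper_width: 25.8
```

```bash
python3 - <<'E'
from h import *
a,c=snap('wrist','w6')
b,_=snap('side','s6'); cv2.imwrite('pics/s6z.png',cv2.resize(b[100:290,210:410],None,fx=3,fy=3,interpolation=cv2.INTER_CUBIC))
cv2.imwrite('pics/w6z.png',cv2.resize(a[120:300,180:440],None,fx=3,fy=3,interpolation=cv2.INTER_CUBIC))
go(461,180,160,np.pi-.0615)
E
```

```text
lin cm [-0.27 -0.18 -0.33] dr [-0.    -0.007  0.003] | pose [458.4 181.9 156.7] [-3.142 -0.007  3.083] w 25.8 F [-0.8  0.9 -6.7] t 8.32
```

View pics/w6z.png

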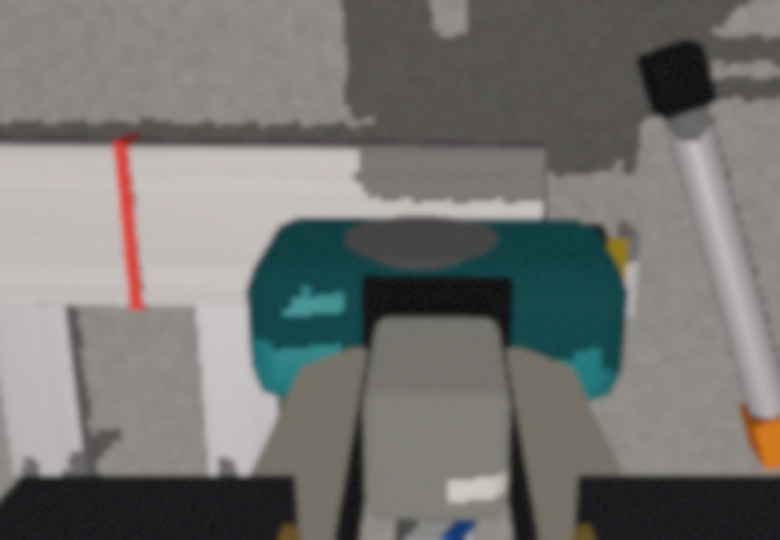

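View pics/s6z.png

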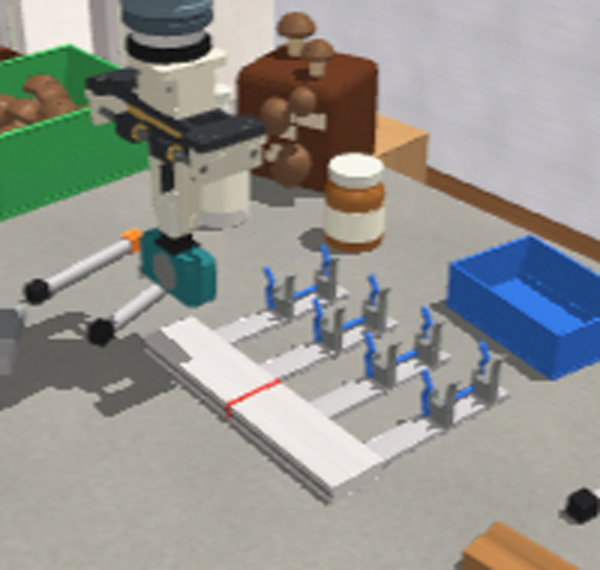

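```bash
python3 - <<'E'
from h import *
c=cam('wrist')
f=lambda q,z: onz(c,np.array(q)/3+[180,120],z)
P=f([[545,148],[545,218],[0,145],[122,142],[137,307],[0,303],[250,306]],20);print(P.round(1))
d=P[0]-P[2];print('ang',d[0]/d[1], (P[6]-P[5])[0]/(P[6]-P[5])[1])
print('hook lip', f([[636,262],[633,310]],90).round(1), 'case ends', f([[250,290],[624,295]],135).round(1))
E
```

```text
[[436.1 221.9  20. ]
 [461.6 221.3  20. ]
 [423.7  31.1  20. ]
 [425.1  74.   20. ]
 [486.9  69.4  20. ]
 [482.3  19.   20. ]
 [489.  111.3  20. ]]
ang 0.06512478473501407 0.07280766829930356
hook lip [[456.1 238.6  90. ]
 [470.5 237.9  90. ]] case ends [[442.  140.3 135. ]
 [448.4 225.9 135. ]]
```

```bash
python3 - <<'E'
from h import *
go(462,178,104,np.pi-.065)
E
```

```text
lin cm [-0.42 -0.37  5.27] dr [-0.    -0.007  0.007] | pose [458.4 181.9 156.7] [-3.142 -0.007  3.083] w 25.8 F [-0.8  0.9 -6.7] t 8.32
```

Call:
move_arm(
  increments=[
    {"linear": [-0.4, -0.4, 2], "dr": [0, -0.007, 0.007], "claw": 10},
    {"linear": [-0.4, -0.4, 4], "dr": [0, -0.007, 0.007], "claw": 10},
    {"linear": [-0.4, -0.4, 5.2], "dr": [0, -0.007, 0.007], "claw": 10},
    {"linear": [-0.4, -0.4, 5.2], "dr": [0, -0.007, 0.007], "claw": 10},
  ],
)

```text
time_s: 8.82
ee_pos: [461.2, 177.0, 103.9]
tool_rot: [-3.141, -0.003, 3.075]
wrist_force: [0.0, 0.4, -5.7]
gripper_width: 25.9
```

```bash
python3 - <<'E'
from h import *
a,c=snap('wrist','w7')
b,_=snap('side','s7'); cv2.imwrite('pics/s7z.png',cv2.resize(b[140:290,210:360],None,fx=4,fy=4,interpolation=cv2.INTER_CUBIC))
cv2.imwrite('pics/w7z.png',cv2.resize(a[120:300,180:440],None,fx=3,fy=3,interpolation=cv2.INTER_CUBIC))
go(462,178,87,np.pi-.065)
E
```

```text
lin cm [0.03 0.05 1.82] dr [ 0.     0.    -0.001] | pose [462.3 177.5 105.2] [3.142 0.    3.076] w 25.5 F [-0.4 -0.6 -6.2] t 8.93
```

View pics/w7z.png

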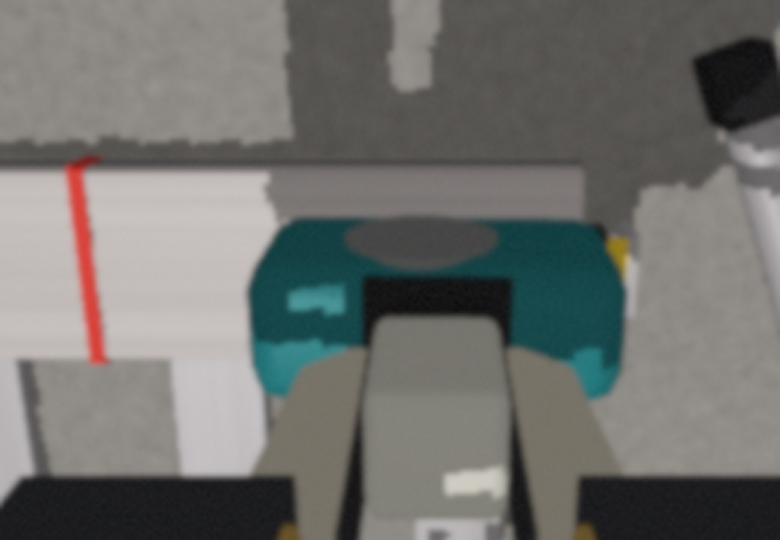

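View pics/s7z.png

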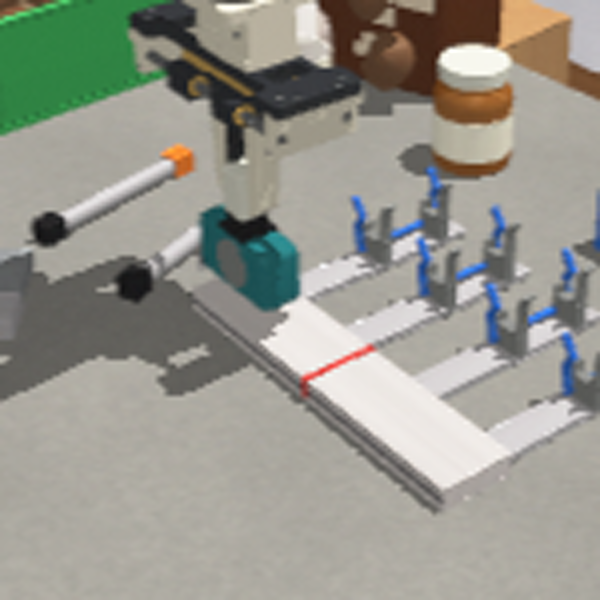

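```bash
python3 - <<'E'
from h import *
c=cam('wrist')
f=lambda q,z: onz(c,np.array(q)/3+[180,120],z)
P=f([[583,165],[0,165],[73,166],[98,360],[0,358],[250,360],[583,218]],20);print(P.round(1))
u=np.array([.065,.998,0]);v=np.array([.998,-.065,0])
for q in P: print(((q-P[0])@u).round(1),((q-P[0])@v).round(1))
H=f([[624,265],[627,312]],38);print('hook inner', H.round(1),((H-P[0])@u).round(1),((H-P[0])@v).round(1))
e=P[0]+30*v;print('end',e,'knob s',(np.array([462.3,177.5,20])-e)@u,(np.array([462.3,177.5,20])-e)@v)
E
```

```text
[[436.3 222.6  20. ]
 [424.9  52.2  20. ]
 [426.6  73.4  20. ]
 [488.7  69.4  20. ]
 [486.   38.8  20. ]
 [491.9 117.1  20. ]
 [452.5 222.4  20. ]]
0.0 0.0
-170.8 -0.3
-149.5 -0.0
-149.5 62.3
-180.2 61.5
-101.7 62.4
0.8 16.2
hook inner [[461.7 230.8  38. ]
 [476.1 231.7  38. ]] [ 9.9 11.6] [24.8 39.1]
end [466.25156923 220.66149992  20.        ] knob s -43.33202892160945 -1.1381685966351236
```

Call:
move_arm(
  increments=[
    {"linear": [0, 0, 0.8], "dr": [0, 0, 0], "claw": 10},
    {"linear": [0, 0, 1.3], "dr": [0, 0, 0], "claw": 10},
    {"linear": [0, 0, 1.6], "dr": [0, 0, 0], "claw": 10},
    {"linear": [0, 0, 1.6], "dr": [0, 0, 0], "claw": 10},
  ],
)

```text
time_s: 9.43
ee_pos: [462.6, 177.5, 89.3]
tool_rot: [3.141, 0.001, 3.076]
wrist_force: [-0.1, -1.1, -6.1]
gripper_width: 25.9
```

```bash
python3 - <<'E'
from h import *
go(462,178,87,np.pi-.065)
a,c=snap('wrist','w8')
go(462,178,87,np.pi-.065)
cv2.imwrite('pics/w8z.png',cv2.resize(a[120:300,180:440],None,fx=3,fy=3,interpolation=cv2.INTER_CUBIC))
E
```

```text
lin cm [0.06 0.04 0.23] dr [ 0.     0.001 -0.001] | pose [462.6 177.5  89.3] [3.141e+00 1.000e-03 3.076e+00] w 25.9 F [-0.1 -1.1 -6.1] t 9.43
lin cm [0.05 0.04 0.23] dr [ 0.     0.001 -0.001] | pose [462.4 177.5  89.3] [3.141e+00 1.000e-03 3.076e+00] w 25.9 F [-1.  -0.4 -4.1] t 9.47
```

View pics/w8z.png

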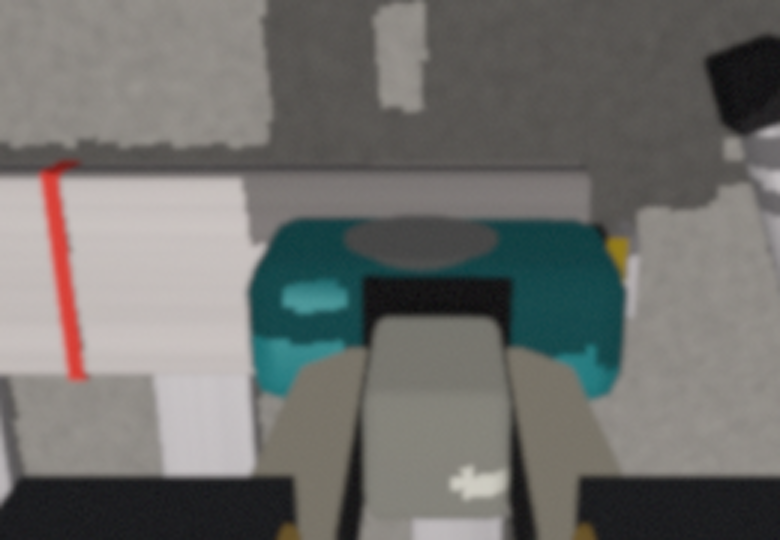

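Call:
move_arm(
  increments=[
    {"linear": [0, 0, 0.1], "dr": [0, 0, 0], "claw": 10},
    {"linear": [0, 0, 0.15], "dr": [0, 0, 0], "claw": 10},
    {"linear": [0, 0, 0.15], "dr": [0, 0, 0], "claw": 10},
  ],
)

```text
time_s: 9.85
ee_pos: [463.6, 177.7, 89.1]
tool_rot: [3.141, 0.004, 3.076]
wrist_force: [-0.9, -0.4, 6.1]
gripper_width: 25.9
```

Call:
move_arm(
  increments=[
    {"linear": [0, 0, 0.1], "dr": [0, 0, 0], "claw": 10},
    {"linear": [0, 0, 0.1], "dr": [0, 0, 0], "claw": 10},
  ],
)

```text
time_s: 10.1
ee_pos: [464.5, 177.7, 89.2]
tool_rot: [3.141, 0.006, 3.076]
wrist_force: [-0.8, -0.4, 6.0]
gripper_width: 25.7
```

Call:
move_arm(
  increments=[
    {"linear": [0, 0, 0.1], "dr": [0, 0, 0], "claw": 10},
    {"linear": [0, 0, 0.1], "dr": [0, 0, 0], "claw": 10},
  ],
)

```text
time_s: 10.35
ee_pos: [465.3, 177.8, 89.1]
tool_rot: [3.141, 0.008, 3.076]
wrist_force: [-0.3, -0.0, 6.3]
gripper_width: 25.6
```

```bash
python3 - <<'E'
from h import *
go(462.4,177.5,90,np.pi-.065)
E
```

```text
lin cm [ 0.29 -0.04 -0.09] dr [ 0.001  0.008 -0.   ] | pose [465.3 177.8  89.1] [3.141 0.008 3.076] w 25.6 F [-0.3 -0.   6.3] t 10.35
```

Call:
move_arm(
  increments=[
    {"linear": [0.3, 0, -0.2], "dr": [0, 0.008, 0], "claw": 10},
    {"linear": [0.3, 0, -0.2], "dr": [0, 0.008, 0], "claw": 10},
  ],
)

```text
time_s: 10.6
ee_pos: [461.6, 177.9, 90.6]
tool_rot: [3.141, -0.002, 3.076]
wrist_force: [-0.7, -0.5, -5.9]
gripper_width: 25.7
```

```bash
python3 - <<'E'
from h import *
a,c=snap('side','s9')
go(462.4,177.5,89,np.pi-.065)
cv2.imwrite('pics/s9z.png',cv2.resize(a[150:290,210:350],None,fx=4,fy=4,interpolation=cv2.INTER_CUBIC))
E
```

```text
lin cm [-0.08 -0.04  0.15] dr [ 0.001 -0.002 -0.   ] | pose [461.7 177.9  90.5] [ 3.141e+00 -2.000e-03  3.076e+00] w 25.8 F [-0.2 -0.4 -5.4] t 10.65
```

View pics/s9z.png

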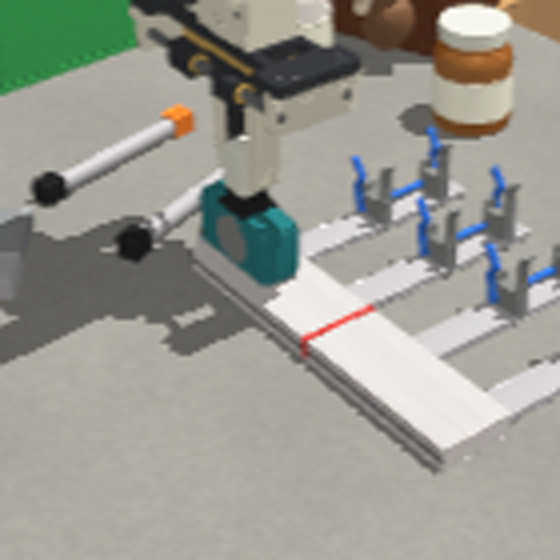

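Call:
move_arm(
  increments=[
    {"linear": [-0.05, -2, 0.1], "dr": [0, 0, 0], "claw": 10},
    {"linear": [-0.05, -4, 0.1], "dr": [0, 0, 0], "claw": 10},
    {"linear": [-0.05, -6, 0.1], "dr": [0, 0, 0], "claw": 10},
    {"linear": [-0.05, -8, 0.1], "dr": [0, 0, 0], "claw": 10},
    {"linear": [-0.05, -10, 0.1], "dr": [0, 0, 0], "claw": 10},
  ],
)

```text
time_s: 11.28
ee_pos: [455.6, 78.1, 89.3]
tool_rot: [3.14, -0.002, 3.076]
wrist_force: [-0.5, 2.9, -2.9]
gripper_width: 25.8
```

```bash
python3 - <<'E'
from h import *
a,c=snap('side','s10')
b,c=snap('wrist','w10')
go(453.6,27,89.5,np.pi-.065)
v=np.hstack([cv2.resize(a[150:290,210:350],None,fx=2.8,fy=2.8),cv2.resize(b[120:300,180:440],None,fx=1.55,fy=2.178)]); cv2.imwrite('pics/s10z.png',v[:,:800])
E
```

```text
lin cm [-0.14 -5.   -0.02] dr [ 0.001 -0.002 -0.002] | pose [455.6  77.   89.3] [ 3.141e+00 -2.000e-03  3.074e+00] w 25.7 F [ 0.2  1.3 -3.4] t 11.38
```

View pics/s10z.png

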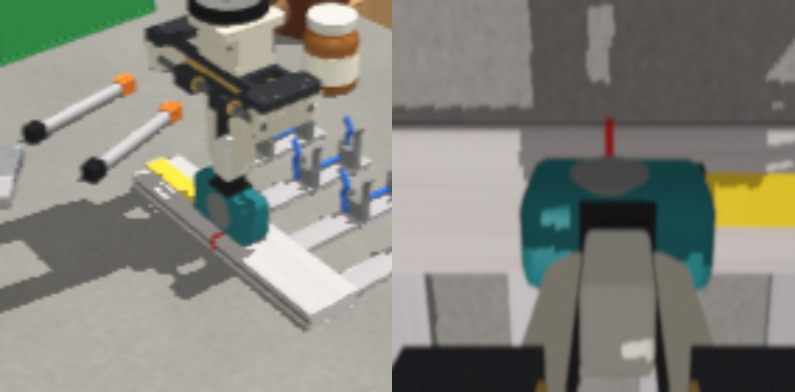

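Call:
move_arm(
  increments=[
    {"linear": [-0.1, -1.7, 0], "dr": [0, 0, 0], "claw": 10},
    {"linear": [-0.1, -3.4, 0], "dr": [0, 0, 0], "claw": 10},
    {"linear": [-0.1, -5.0, 0], "dr": [0, 0, 0], "claw": 10},
    {"linear": [-0.1, -5.0, 0], "dr": [0, 0, 0], "claw": 10},
  ],
)

```text
time_s: 11.88
ee_pos: [453.3, 26.5, 89.2]
tool_rot: [3.141, -0.002, 3.073]
wrist_force: [0.4, 0.9, -1.8]
gripper_width: 25.8
```

```bash
python3 - <<'E'
from h import *
a,c=snap('side','s11')
b,c=snap('wrist','w11')
go(453.6,27,89.5,np.pi-.065)
cv2.imwrite('pics/w11z.png',cv2.resize(b[120:300,220:480],None,fx=3,fy=3,interpolation=cv2.INTER_CUBIC))
cv2.imwrite('pics/s11z.png',cv2.resize(a[170:290,250:370],None,fx=5,fy=5,interpolation=cv2.INTER_CUBIC))
E
```

```text
lin cm [-0.03 -0.02 -0.02] dr [ 0.001 -0.002 -0.003] | pose [453.3  27.2  89.3] [ 3.141e+00 -2.000e-03  3.074e+00] w 25.8 F [ 0.   1.  -3.1] t 11.97
```

View pics/w11z.png

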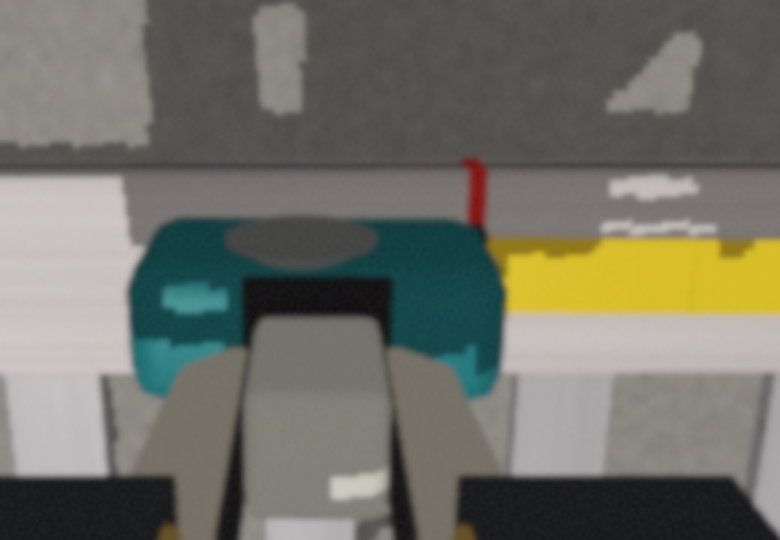

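View pics/s11z.png

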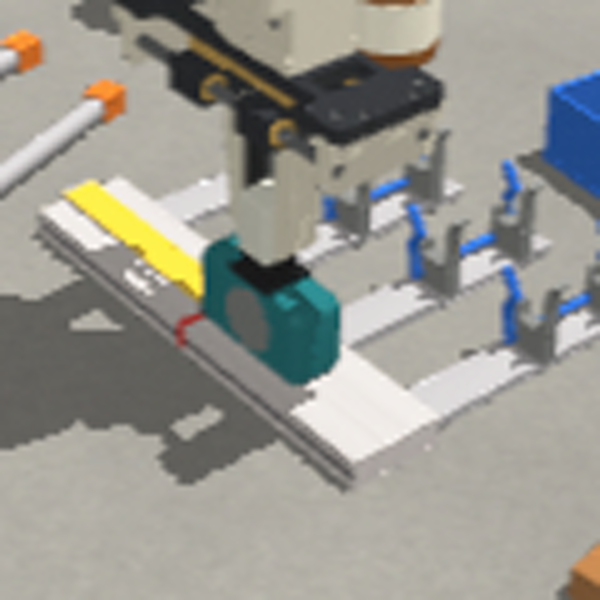

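```bash
python3 - <<'E'
from h import *
c=cam('wrist')
f=lambda q,z: onz(c,np.array(q)/3+[220,120],z)
P=f([[475,168],[477.5,225],[0,170],[780,166],[600,371]],20);print(P.round(1))
u=np.array([.065,.998,0]);T=np.array([453.3,27.2,20]);print('front-vs-red',((T+45*u-P[:2])@u).round(1))
for z in(40,50,60):
  Q=f([[131,295],[504,295]],z);print(z,Q.round(1),((Q-P[1])@u).round(1))
Q=f([[245,420],[390,420]],118);print(Q, Q.mean(0))
E
```

```text
[[424.7  73.3  20. ]
 [441.1  73.7  20. ]
 [416.3 -57.1  20. ]
 [430.  156.9  20. ]
 [488.7 109.3  20. ]]
front-vs-red [ 0.9 -0.6]
40 [[447.9 -21.   40. ]
 [454.8  77.   40. ]] [-94.1   4.1]
50 [[444.3 -18.6  50. ]
 [450.8  74.9  50. ]] [-91.9   1.8]
60 [[440.7 -16.1  60. ]
 [446.8  72.9  60. ]] [-89.7  -0.5]
[[444.28371836  15.28823096 118.        ]
 [446.0625284   40.78396688 118.        ]] [445.17312338  28.03609892 118.        ]
```

Call:
move_arm(
  increments=[
    {"linear": [0, 0, 0.4], "dr": [0, 0, 0], "claw": 10},
    {"linear": [0, 0, 0.8], "dr": [0, 0, 0], "claw": 10},
    {"linear": [0, 0, 1.2], "dr": [0, 0, 0], "claw": 10},
  ],
)

```text
time_s: 12.35
ee_pos: [454.1, 27.5, 77.7]
tool_rot: [3.141, -0.0, 3.074]
wrist_force: [-5.7, 4.4, 38.8]
gripper_width: 26.2
```

```bash
python3 - <<'E'
from h import *
go(453.3,27.2,78,np.pi-.065)
E
```

```text
lin cm [ 0.07 -0.03 -0.03] dr [ 0.001 -0.    -0.003] | pose [454.1  27.5  77.7] [ 3.141 -0.     3.074] w 26.2 F [-5.7  4.4 38.8] t 12.35
```

Call:
move_arm(
  increments=[
    {"linear": [0, 0, -0.05], "dr": [0, 0, 0], "claw": 10},
  ],
)

```text
time_s: 12.48
ee_pos: [454.6, 27.6, 78.8]
tool_rot: [3.141, 0.001, 3.074]
wrist_force: [-1.2, 0.4, 6.1]
gripper_width: 25.8
```

Force is low and still downward on the knob; open.

Call:
move_arm(
  increments=[
    {"linear": [0, 0, 0], "dr": [0, 0, 0], "claw": 55},
    {"linear": [0, 0, 0], "dr": [0, 0, 0], "claw": 55},
    {"linear": [0, 0, 0], "dr": [0, 0, 0], "claw": 55},
    {"linear": [0, 0, 0], "dr": [0, 0, 0], "claw": 55},
  ],
)

```text
time_s: 12.98
ee_pos: [454.5, 27.5, 78.6]
tool_rot: [3.141, 0.001, 3.074]
wrist_force: [0.4, -0.4, 0.1]
gripper_width: 51.1
```

Call:
move_arm(
  increments=[
    {"linear": [0, 0, -4], "dr": [0, 0, 0], "claw": 60},
    {"linear": [0, 0, -9], "dr": [0, 0, 0], "claw": 60},
    {"linear": [0, 0, -14], "dr": [0, 0, 0], "claw": 80},
    {"linear": [0, 0, -18], "dr": [0, 0, 0], "claw": 100},
    {"linear": [0, 0, -18], "dr": [0, 0, 0], "claw": 100},
  ],
)

```text
time_s: 13.6
ee_pos: [456.3, 27.1, 261.8]
tool_rot: [-3.141, 0.008, 3.074]
wrist_force: [-0.1, -1.1, -0.6]
gripper_width: 81.1
```

```bash
python3 - <<'E'
from h import *
a,c=snap('side','s12')
b,c=snap('wrist','w12')
go(453.3,27.2,78,np.pi-.065)
cv2.imwrite('pics/w12z.png',cv2.resize(b[120:300,220:480],None,fx=3,fy=3,interpolation=cv2.INTER_CUBIC))
cv2.imwrite('pics/s12z.png',cv2.resize(a[170:290,250:370],None,fx=5,fy=5,interpolation=cv2.INTER_CUBIC))
E
```

```text
lin cm [ 0.1  -0.04 18.03] dr [ 0.001  0.001 -0.002] | pose [454.2  27.4 258.3] [3.141e+00 1.000e-03 3.074e+00] w 89.3 F [0.3 0.4 0.6] t 13.7
```

View pics/w12z.png

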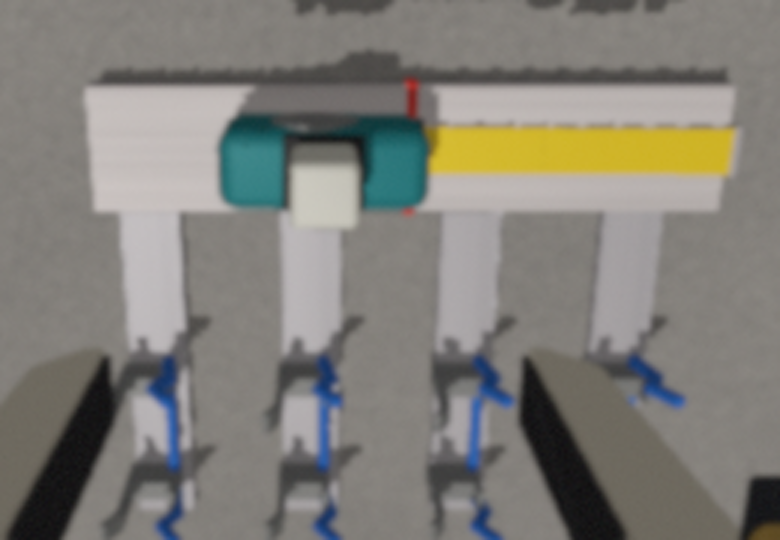

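View pics/s12z.png

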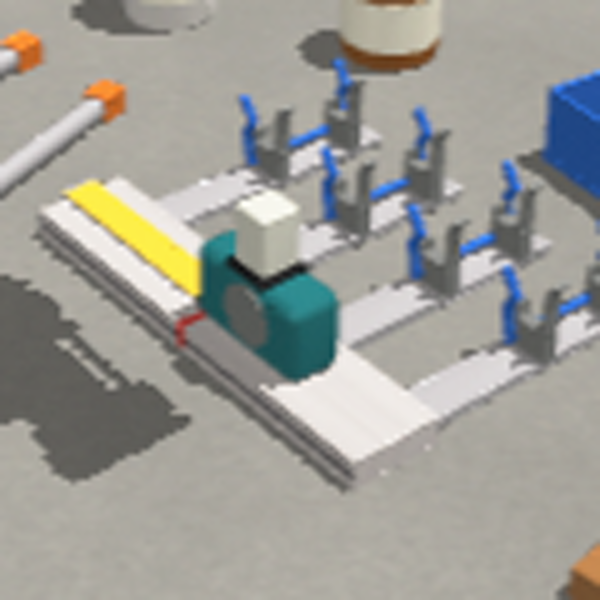

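```bash
python3 - <<'E'
from h import *
go(610,70,230,np.pi-.065)
E
```

```text
lin cm [-15.26   5.3    2.84] dr [ 0.001  0.001 -0.002] | pose [454.2  27.4 258.3] [3.141e+00 1.000e-03 3.074e+00] w 89.3 F [0.3 0.4 0.6] t 13.7
```

Call:
move_arm(
  increments=[
    {"linear": [-5, 1.8, 1], "dr": [0, 0, 0], "claw": 100},
    {"linear": [-10, 3.6, 2], "dr": [0, 0, 0], "claw": 100},
    {"linear": [-15.3, 5.3, 2.8], "dr": [0, 0, 0], "claw": 100},
    {"linear": [-15.3, 5.3, 2.8], "dr": [0, 0, 0], "claw": 100},
    {"linear": [-15.3, 5.3, 2.8], "dr": [0, 0, 0], "claw": 100},
  ],
)

```text
time_s: 14.32
ee_pos: [609.0, 70.0, 228.4]
tool_rot: [3.141, -0.004, 3.074]
wrist_force: [-0.3, -0.3, -0.2]
gripper_width: 93.3
```

```bash
python3 - <<'E'
from h import *
b,c=snap('wrist','w13')
np.save('c13.npy',np.array(c,dtype=object),allow_pickle=True)
go(610,70,230,np.pi-.065)
cv2.imwrite('pics/w13z.png',cv2.resize(b[120:300,180:450],None,fx=2.95,fy=2.95,interpolation=cv2.INTER_CUBIC))
E
```

```text
lin cm [-0.1   0.02 -0.04] dr [ 0.    -0.002 -0.002] | pose [609.   69.9 229.6] [ 3.141e+00 -2.000e-03  3.074e+00] w 93.0 F [ 0.1 -0.2  1.2] t 14.38
```

View pics/w13.png

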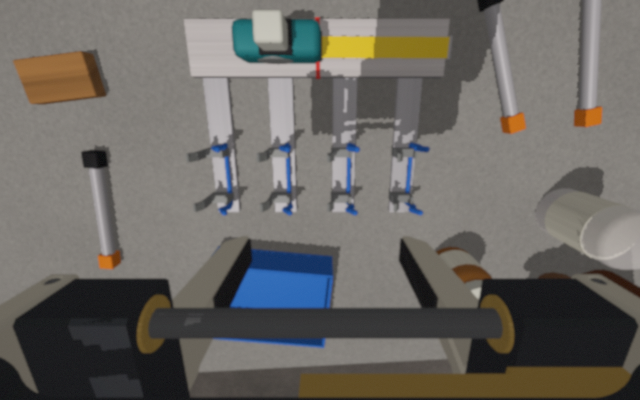

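View pics/w13z.png

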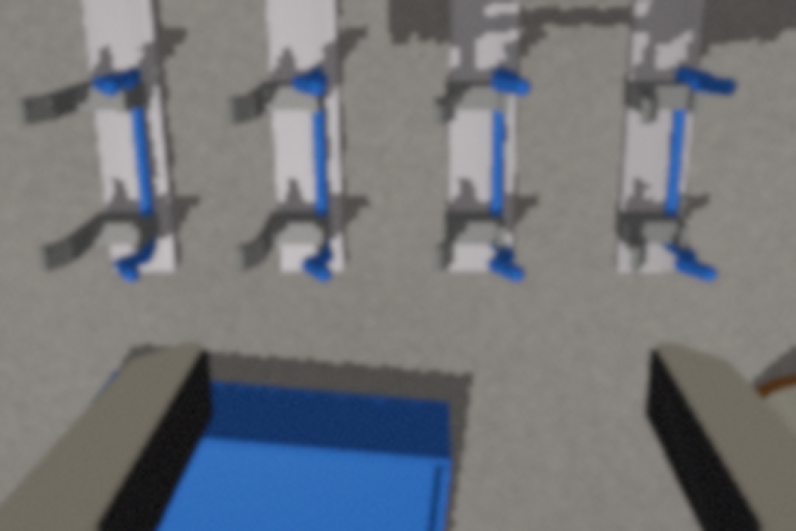

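```bash
python3 - <<'E'
from h import *
c=tuple(np.load('c13.npy',allow_pickle=True))
f=lambda q,z: onz(c,np.array(q)/2.95+[180,120],z)
u=np.array([.065,.998,0]);v=np.array([.998,-.065,0]);E=np.array([466.25,220.66,0])
def st(P): P=P-E; return np.c_[P@u,P@v].round(1)
print('arm ends L/R',st(f([[110,272],[177,270],[283,271],[346,270],[446,272],[515,271],[617,272],[687,270]],8)).tolist())
print('fork near edges rows, t:', st(f([[480,75],[480,108],[480,212],[480,243]],12)).tolist())
print('bar',st(f([[143,160],[320,162],[497,162],[676,160]],25)).tolist())
# beam corners check in full image
g=lambda q,z:onz(c,np.array(q),z)
print('beam',st(g([[185,20],[190,77],[450,20],[449,77],[318,20],[318,77]],20)).tolist())
E
```

```text
arm ends L/R [[-292.5, 205.1], [-260.5, 204.3], [-210.1, 205.0], [-180.1, 204.6], [-132.4, 205.7], [-99.5, 205.4], [-50.9, 206.0], [-17.6, 205.2]]
fork near edges rows, t: [[-117.8, 112.4], [-117.6, 127.0], [-116.9, 175.0], [-116.7, 190.0]]
bar [[-265.6, 147.3], [-188.2, 148.4], [-110.6, 148.7], [-32.2, 148.1]]
beam [[-298.2, -28.8], [-300.9, 30.6], [0.6, -28.0], [6.9, 31.5], [-148.3, -28.4], [-148.9, 31.0]]
```

```bash
python3 - <<'E'
from h import *
go(690,90,130,np.pi-.065)
E
```

```text
lin cm [-7.97  2.55  9.94] dr [ 0.    -0.002 -0.002] | pose [609.   69.9 229.6] [ 3.141e+00 -2.000e-03  3.074e+00] w 93.0 F [ 0.1 -0.2  1.2] t 14.38
```

Call:
move_arm(
  increments=[
    {"linear": [-4, 1.2, 3], "dr": [0, 0, 0], "claw": 100},
    {"linear": [-8, 2.5, 6], "dr": [0, 0, 0], "claw": 100},
    {"linear": [-8, 2.5, 9.9], "dr": [0, 0, 0], "claw": 100},
    {"linear": [-8, 2.5, 9.9], "dr": [0, 0, 0], "claw": 100},
    {"linear": [-8, 2.5, 9.9], "dr": [0, 0, 0], "claw": 100},
  ],
)

```text
time_s: 15.0
ee_pos: [690.3, 89.1, 132.9]
tool_rot: [3.141, 0.001, 3.074]
wrist_force: [0.7, -0.0, 0.3]
gripper_width: 92.8
```

```bash
python3 - <<'E'
from h import *
b,c=snap('wrist','w14')
np.save('c14.npy',np.array(c,dtype=object),allow_pickle=True)
go(690,90,130,np.pi-.065)
cv2.imwrite('pics/w14z.png',cv2.resize(b[30:230,200:450],None,fx=3.2,fy=3,interpolation=cv2.INTER_CUBIC))
E
```

```text
lin cm [0.1  0.08 0.36] dr [ 0.001  0.002 -0.003] | pose [690.9  89.2 133.6] [3.141e+00 2.000e-03 3.074e+00] w 93.3 F [-0.4 -0.5  0.1] t 15.05
```

View pics/w14z.png

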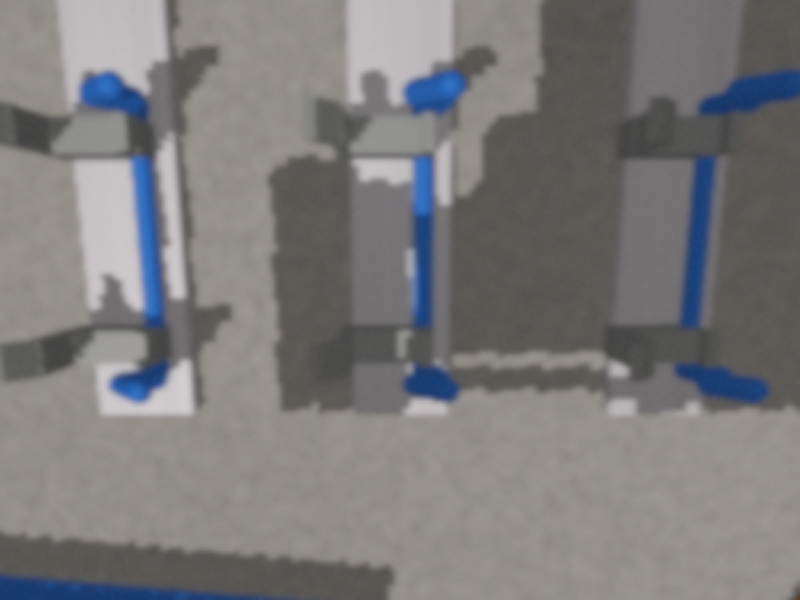

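```bash
python3 - <<'E'
from h import *
c=tuple(np.load('c14.npy',allow_pickle=True))
f=lambda q,z: onz(c,np.array(q)/[3.2,3]+[200,30],z)
u=np.array([.065,.998,0]);v=np.array([.998,-.065,0]);E=np.array([466.25,220.66,0])
def st(P): P=P-E; return np.c_[P@u,P@v].round(1).tolist()
print('seat mid (381,235)',st(f([[381,235]],36)))
print('block edges z28', st(f([[350,155],[436,155],[345,360],[432,360]],28)))
print('bar z25', st(f([[424,235],[149,235],[697,235]],25)), 'z30',st(f([[424,235],[149,235],[697,235]],30)))
print('arm z8', st(f([[355,412],[450,412],[98,413],[196,413],[607,413],[705,413]],8)))
print('fork far t z28', st(f([[390,112],[390,155],[390,327],[390,362]],28)))
print('walltop z66', st(f([[312,120],[345,120]],66)),'jaw top z66',st(f([[408,92],[464,80],[450,392]],66)))
E
python3 -c "
import cv2;b=cv2.imread('pics/w14.png');cv2.imwrite('pics/w14y.png',cv2.resize(b[50:160,285:365],None,fx=7,fy=5.4,interpolation=cv2.INTER_CUBIC))
b=cv2.imread('pics/s12.png');cv2.imwrite('pics/s12y.png',cv2.resize(b[180:250,295:385],None,fx=8,fy=8,interpolation=cv2.INTER_CUBIC))"
```

```text
seat mid (381,235) [[-121.5, 147.4]]
block edges z28 [[-129.8, 125.4], [-106.6, 125.5], [-132.4, 184.0], [-107.3, 184.1]]
bar z25 [[-109.7, 147.4], [-186.6, 147.1], [-33.2, 147.7]] z30 [[-109.8, 147.4], [-185.3, 147.1], [-34.7, 147.7]]
arm z8 [[-130.8, 204.1], [-100.8, 204.2], [-211.9, 204.1], [-181.0, 204.3], [-51.2, 204.8], [-20.2, 204.9]]
fork far t z28 [[-118.9, 114.1], [-119.0, 125.4], [-119.3, 174.1], [-119.4, 184.7]]
walltop z66 [[-136.5, 120.5], [-128.9, 120.5]] jaw top z66 [[-114.5, 114.4], [-101.8, 111.8], [-104.0, 187.5]]
```

View pics/w14y.png

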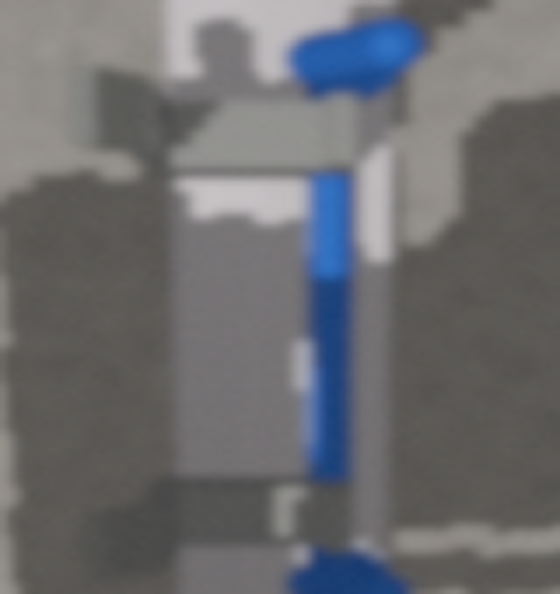

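View pics/s12y.png

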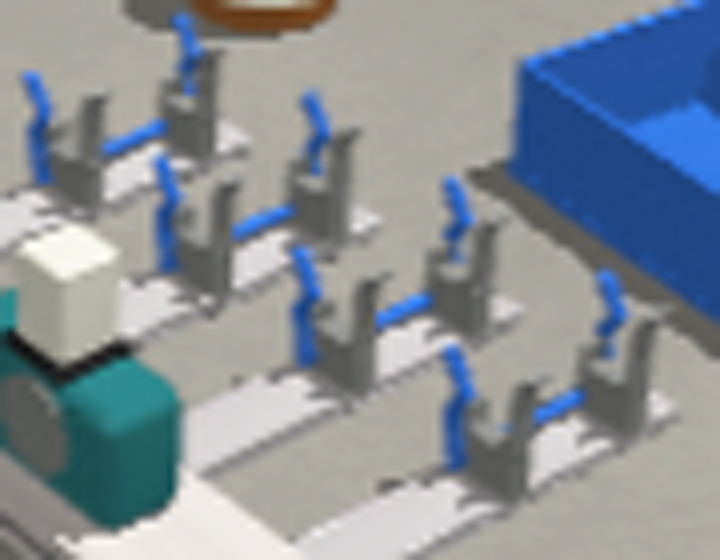

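```bash
python3 - <<'E'
from h import *
c=tuple(np.load('c13.npy',allow_pickle=True))
P=onz(c,[[95,156],[109,258],[490,3],[512,123],[588,117]],12);print(P.round(1))
print('A mid',(P[0]+P[1])/2, np.linalg.norm(P[1]-P[0]),'slope',(P[1]-P[0])[1]/(P[1]-P[0])[0])
u=np.array([.065,.998,0])/np.hypot(.065,.998);v=np.array([.998,-.065,0]);E=np.array([466.25,220.66,0])
for s in(-41.7,-121.7,-201.7,-281.7): print(s,(E+s*u+149.5*v).round(1))
go(590,-237,200,np.pi-.065)
E
```

```text
[[ 562.4 -228.5   12. ]
 [ 710.  -253.    12. ]
 [ 422.7  270.5   12. ]
 [ 557.4  311.6   12. ]
 [ 556.6  406.2   12. ]]
A mid [ 636.18511894 -240.76660941   12.        ] 149.62526630819744 slope -0.1662143754981867
-41.7 [612.7 169.3   0. ]
-121.7 [607.5  89.5   0. ]
-201.7 [602.3   9.7   0. ]
-281.7 [597.1 -70.2   0. ]
lin cm [  7.84 -33.22  -6.68] dr [ 0.001  0.002 -0.003] | pose [690.9  89.2 133.6] [3.141e+00 2.000e-03 3.074e+00] w 93.3 F [-0.4 -0.5  0.1] t 15.05
```

```bash
python3 - <<'E'
from h import *
go(660,-242,150,np.pi-.165)
E
```

```text
lin cm [  0.84 -33.25  -1.66] dr [0.001 0.002 0.097] | pose [690.9  89.2 133.6] [3.141e+00 2.000e-03 3.074e+00] w 93.3 F [-0.4 -0.5  0.1] t 15.05
```

Call:
move_arm(
  increments=[
    {"linear": [0.2, -6, -1.7], "dr": [0, 0, 0.03], "claw": 100},
    {"linear": [0.4, -12, -1.7], "dr": [0, 0, 0.06], "claw": 100},
    {"linear": [0.6, -18, -1.7], "dr": [0, 0, 0.1], "claw": 100},
    {"linear": [0.7, -24, -1.7], "dr": [0, 0, 0.1], "claw": 100},
    {"linear": [0.8, -30, -1.7], "dr": [0, 0, 0.1], "claw": 100},
  ],
)

```text
time_s: 15.68
ee_pos: [662.9, -212.0, 154.0]
tool_rot: [-3.141, 0.007, 2.974]
wrist_force: [1.0, 0.1, 0.3]
gripper_width: 92.7
```

```bash
python3 - <<'E'
from h import *
go(660,-242,150,np.pi-.165)
E
```

```text
lin cm [-0.21 -3.    0.4 ] dr [-0.001  0.007 -0.003] | pose [ 662.9 -212.   154. ] [-3.141  0.007  2.974] w 92.7 F [1.  0.1 0.3] t 15.68
```

Call:
move_arm(
  increments=[
    {"linear": [-0.2, -3, 0.4], "dr": [0, 0.005, 0], "claw": 100},
    {"linear": [-0.2, -3, 0.4], "dr": [0, 0.005, 0], "claw": 100},
    {"linear": [-0.2, -3, 0.4], "dr": [0, 0.005, 0], "claw": 100},
  ],
)

```text
time_s: 16.05
ee_pos: [660.2, -241.5, 151.9]
tool_rot: [-3.141, 0.004, 2.974]
wrist_force: [-0.2, -0.9, 0.3]
gripper_width: 92.6
```

```bash
cat >> h.py <<'E'
def probefind(b,c,z=12,verbose=1):
    """orange + black caps + tube line in wrist image between the fingers"""
    hsv=cv2.cvtColor(b,cv2.COLOR_BGR2HSV)
    o=((hsv[...,0]>3)&(hsv[...,0]<18)&(hsv[...,1]>180)&(hsv[...,2]>120)).astype(np.uint8)
    k=(hsv[...,2]<45).astype(np.uint8)
    for nm,m in(('orange',o),('black',k)):
        m=cv2.morphologyEx(m,cv2.MORPH_OPEN,np.ones((3,3)))
        n,l,s,ct=cv2.connectedComponentsWithStats(m)
        for i in range(1,n):
            if 120<s[i,4]<1500: print(nm,ct[i].round(1),s[i,:4],s[i,4],onz(c,[ct[i]],z)[0].round(1))
E
python3 - <<'E'
from h import *
b,c=snap('wrist','w15')
probefind(b,c)
go(640,-241,150,np.pi-.165)
E
```

```text
orange [321.6 237.3] [314 229  16  17] 256 [ 715.4 -255.    12. ]
black [318.6  97.2] [309  87  20  22] 411 [ 565.7 -231.9   12. ]
black [232.7 279.6] [214 242  37  67] 942 [ 752.2 -370.1   12. ]
black [417.2 279.3] [400 243  36  66] 923 [ 789.3 -151.1   12. ]
black [627.7 389.2] [597 367  43  33] 525 [1012.5  122.5   12. ]
black [254.5 398.5] [211 398  88   2] 176 [ 943.2 -390.3   12. ]
lin cm [ 2.   -0.36  0.15] dr [-0.001  0.004 -0.002] | pose [ 660.3 -240.8  151.5] [-3.141  0.004  2.975] w 93.4 F [0.2 0.1 0.9] t 16.1
```

View pics/w15.png

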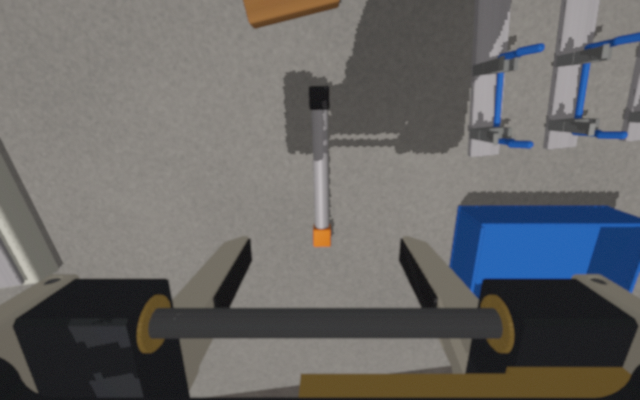

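```bash
python3 - <<'E'
from h import *
c=cam('wrist')
P=onz(c,[[321.6,237.3],[318.6,97.2]],18);d=P[0]-P[1];print(P.round(1),P.mean(0).round(1),np.linalg.norm(d),d[1]/d[0])
m=P.mean(0); 
go(m[0],m[1],40,np.pi+np.arctan(d[1]/d[0]))
E
```

```text
[[ 712.5 -253.6   18. ]
 [ 565.9 -231.2   18. ]] [ 639.2 -242.4   18. ] 148.31183808553476 -0.1532197816808015
lin cm [ 2.09 -0.51 11.15] dr [-0.001  0.004 -0.015] | pose [ 660.3 -240.8  151.5] [-3.141  0.004  2.975] w 93.4 F [0.2 0.1 0.9] t 16.1
```

Call:
move_arm(
  increments=[
    {"linear": [2.1, -0.5, 4], "dr": [0, 0.004, -0.015], "claw": 60},
    {"linear": [2.1, -0.5, 8], "dr": [0, 0.004, -0.015], "claw": 60},
    {"linear": [2.1, -0.5, 11.1], "dr": [0, 0.004, -0.015], "claw": 60},
    {"linear": [2.1, -0.5, 11.1], "dr": [0, 0.004, -0.015], "claw": 60},
  ],
)

```text
time_s: 16.6
ee_pos: [637.7, -239.5, 38.2]
tool_rot: [3.14, -0.005, 2.992]
wrist_force: [-0.9, 0.8, 0.0]
gripper_width: 58.2
```

```bash
python3 - <<'E'
from h import *
go(639.2,-242.4,4,np.pi-.153)
E
```

```text
lin cm [-0.21 -0.26  3.42] dr [ 0.002 -0.005  0.003] | pose [ 637.7 -239.5   38.2] [ 3.14  -0.005  2.992] w 58.2 F [-0.9  0.8  0. ] t 16.6
```

Call:
move_arm(
  increments=[
    {"linear": [-0.1, -0.2, 1.5], "dr": [0, -0.005, 0], "claw": 60},
    {"linear": [-0.1, -0.2, 2.6], "dr": [0, -0.005, 0], "claw": 60},
    {"linear": [-0.1, -0.2, 3.3], "dr": [0, -0.005, 0], "claw": 60},
    {"linear": [-0.1, -0.2, 3.3], "dr": [0, -0.005, 0], "claw": 60},
  ],
)

```text
time_s: 17.1
ee_pos: [637.9, -241.5, 4.7]
tool_rot: [3.14, -0.001, 2.991]
wrist_force: [0.3, 0.8, -0.2]
gripper_width: 55.8
```

Call:
move_arm(
  increments=[
    {"linear": [0, 0, 0], "dr": [0, 0, 0], "claw": 30},
    {"linear": [0, 0, 0], "dr": [0, 0, 0], "claw": 5},
    {"linear": [0, 0, 0], "dr": [0, 0, 0], "claw": 5},
    {"linear": [0, 0, 0], "dr": [0, 0, 0], "claw": 5},
    {"linear": [0, 0, 0], "dr": [0, 0, 0], "claw": 5},
  ],
  squeeze=40,
)

```text
time_s: 17.73
ee_pos: [638.0, -241.6, 4.8]
tool_rot: [3.14, -0.001, 2.992]
wrist_force: [-0.6, -0.5, 0.5]
gripper_width: 14.6
```

Call:
move_arm(
  increments=[
    {"linear": [0, 0, 0], "dr": [0, 0, 0], "claw": 5},
    {"linear": [0, 0, 0], "dr": [0, 0, 0], "claw": 5},
    {"linear": [0, 0, 0], "dr": [0, 0, 0], "claw": 5},
  ],
)

```text
time_s: 18.1
ee_pos: [638.0, -241.6, 4.8]
tool_rot: [3.14, -0.001, 2.991]
wrist_force: [-0.0, -0.3, 0.0]
gripper_width: 14.9
```

Call:
move_arm(
  increments=[
    {"linear": [0, 0, -3], "dr": [0, 0, 0], "claw": 5},
    {"linear": [0, 0, -7], "dr": [0, 0, 0], "claw": 5},
    {"linear": [0, 0, -10], "dr": [0, 0, 0], "claw": 5},
    {"linear": [0, 0, -10], "dr": [0, 0, 0], "claw": 5},
  ],
)

```text
time_s: 18.6
ee_pos: [639.7, -242.7, 107.6]
tool_rot: [-3.141, 0.004, 2.992]
wrist_force: [-0.9, -0.4, -1.2]
gripper_width: 14.8
```

```bash
python3 - <<'E'
from h import *
b,c=snap('wrist','w16');a,_=snap('side','s16')
go(597,-70,110,np.pi-.065)
v=np.hstack([cv2.resize(a[150:300,330:480],(400,400)),cv2.resize(b[100:300,225:425],(400,400))]);cv2.imwrite('pics/w16z.png',v)
E
```

```text
lin cm [ 6.57 16.35 -0.57] dr [ 0.002 -0.002 -0.085] | pose [ 637.5 -241.5  103.8] [ 3.139e+00 -2.000e-03  2.991e+00] w 15.2 F [-0.2  0.1 -1. ] t 18.7
```

View pics/w16z.png

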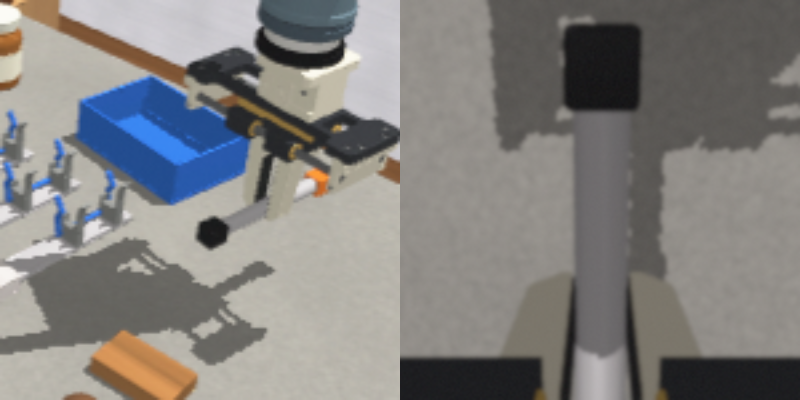

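Call:
move_arm(
  increments=[
    {"linear": [1.5, 4, -0.6], "dr": [0, 0, -0.03], "claw": 5},
    {"linear": [3, 8, -0.6], "dr": [0, 0, -0.06], "claw": 5},
    {"linear": [5, 12, -0.6], "dr": [0, 0, -0.085], "claw": 5},
    {"linear": [6.6, 16.3, -0.6], "dr": [0, 0, -0.085], "claw": 5},
    {"linear": [6.6, 16.3, -0.6], "dr": [0, 0, -0.085], "claw": 5},
  ],
)

```text
time_s: 19.32
ee_pos: [594.3, -66.8, 108.0]
tool_rot: [3.137, -0.007, 3.08]
wrist_force: [-0.8, -0.9, -0.5]
gripper_width: 15.2
```

Call:
move_arm(
  increments=[
    {"linear": [0, 0, 0], "dr": [0, 0, 0], "claw": 5},
  ],
)

```text
time_s: 19.45
ee_pos: [593.9, -67.0, 106.7]
tool_rot: [3.137, -0.008, 3.081]
wrist_force: [0.1, -0.1, -0.8]
gripper_width: 14.9
```

```bash
python3 - <<'E'
from h import *
b,c=snap('wrist','w17');a,_=snap('side','s17')
go(597,-70.2,90,np.pi-.065)
cv2.imwrite('pics/w17z.png',cv2.resize(b[30:300,225:425],None,fx=2.8,fy=2.2,interpolation=cv2.INTER_CUBIC))
E
```

```text
lin cm [-0.35 -0.27  1.67] dr [ 0.005 -0.009  0.003] | pose [593.8 -67.3 106.7] [ 3.137 -0.009  3.08 ] w 15.0 F [0.3 0.2 0.2] t 19.55
```

View pics/w17z.png

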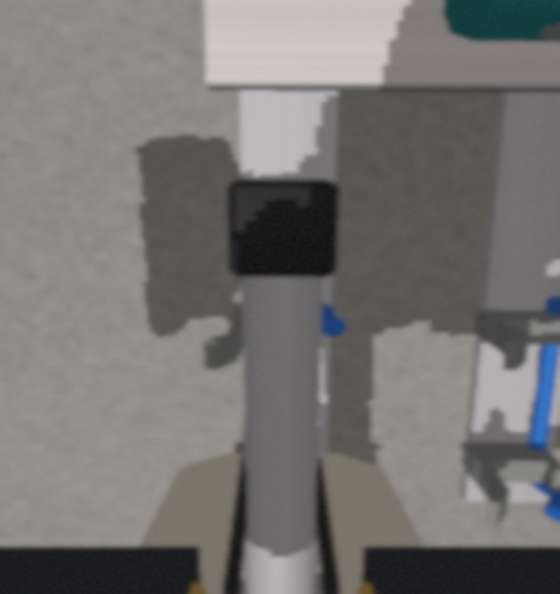

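View pics/s17.png

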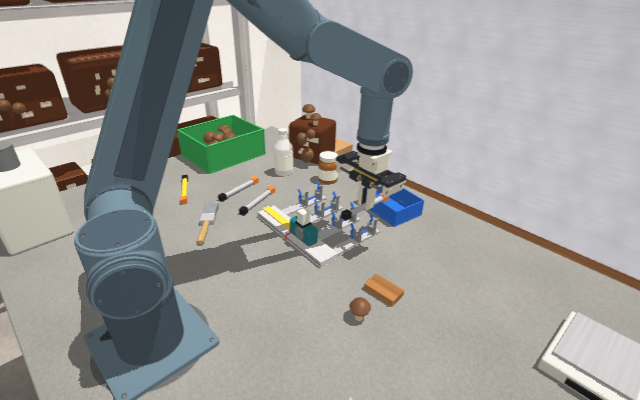

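Call:
move_arm(
  increments=[
    {"linear": [-0.3, -0.3, 0.8], "dr": [0.005, -0.008, 0.003], "claw": 5},
    {"linear": [-0.3, -0.3, 1.5], "dr": [0.005, -0.008, 0.003], "claw": 5},
    {"linear": [-0.3, -0.3, 1.5], "dr": [0.005, -0.008, 0.003], "claw": 5},
  ],
)

```text
time_s: 19.92
ee_pos: [595.7, -70.8, 90.5]
tool_rot: [3.141, -0.003, 3.076]
wrist_force: [-0.8, -0.3, -1.2]
gripper_width: 14.8
```

```bash
python3 - <<'E'
from h import *
b,c=snap('wrist','w18');np.save('c18.npy',np.array(c,dtype=object),allow_pickle=True)
go(597,-70.2,30,np.pi-.065)
cv2.imwrite('pics/w18z.png',cv2.resize(b[30:300,225:425],None,fx=2.8,fy=2.2,interpolation=cv2.INTER_CUBIC))
E
```

```text
lin cm [-0.1   0.06  6.1 ] dr [-0.    -0.002 -0.001] | pose [596.1 -70.7  91. ] [-3.141e+00 -2.000e-03  3.076e+00] w 14.8 F [-0.   0.3 -1.3] t 19.98
```

View pics/w18z.png

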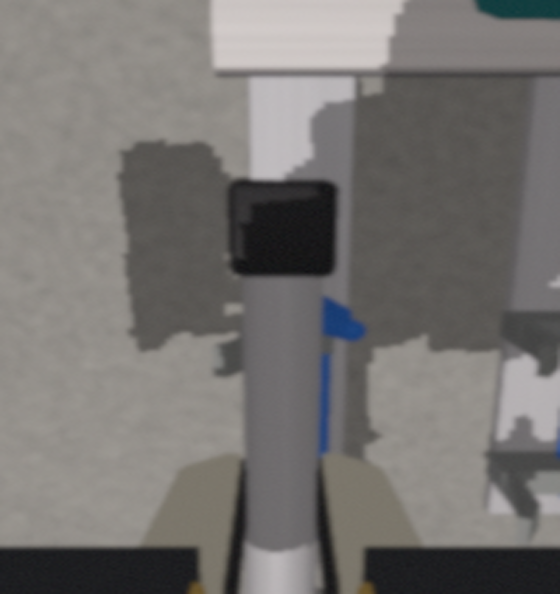

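```bash
python3 - <<'E'
from h import *
c=tuple(np.load('c18.npy',allow_pickle=True))
f=lambda q,z: onz(c,np.array(q)/[2.8,2.2]+[225,30],z)
u=np.array([.065,.998,0]);v=np.array([.998,-.065,0]);T=np.array([596.1,-70.7,0])
d=lambda P:np.c_[(P-T)@u,(P-T)@v].round(1).tolist()
print('arm',d(f([[250,90],[354,90],[250,160],[352,160]],8)))
print('bar',d(f([[325,400]],13)))
print('beam end',d(f([[213,68]],20)))
print('cap',d(f([[229,225],[336,225]],107)))
E
```

```text
arm [[-8.3, -113.5], [20.8, -113.4], [-8.7, -89.8], [20.8, -89.7]]
bar [[14.1, 2.1]]
beam end [[-17.7, -118.9]]
cap [[-9.3, -73.6], [9.9, -73.6]]
```

Call:
move_arm(
  increments=[
    {"linear": [-0.05, 0, 1], "dr": [0, 0, 0], "claw": 5},
    {"linear": [-0.05, 0, 2], "dr": [0, 0, 0], "claw": 5},
    {"linear": [-0.05, 0, 3], "dr": [0, 0, 0], "claw": 5},
    {"linear": [-0.05, 0, 3.5], "dr": [0, 0, 0], "claw": 5},
  ],
)

```text
time_s: 20.48
ee_pos: [596.0, -70.5, 54.9]
tool_rot: [3.141, -0.003, 3.076]
wrist_force: [0.2, 0.1, -1.4]
gripper_width: 15.0
```

```bash
python3 - <<'E'
from h import *
go(597,-70.2,30,np.pi-.065)
E
```

```text
lin cm [-0.11  0.04  2.49] dr [ 0.    -0.003 -0.001] | pose [596.  -70.5  54.9] [ 3.141e+00 -3.000e-03  3.076e+00] w 15.0 F [ 0.2  0.1 -1.4] t 20.48
```

Call:
move_arm(
  increments=[
    {"linear": [-0.1, 0, 0.6], "dr": [0, -0.003, 0], "claw": 5},
    {"linear": [-0.1, 0, 1.2], "dr": [0, -0.003, 0], "claw": 5},
    {"linear": [-0.1, 0, 1.8], "dr": [0, -0.003, 0], "claw": 5},
    {"linear": [-0.1, 0, 2.4], "dr": [0, -0.003, 0], "claw": 5},
  ],
)

```text
time_s: 20.98
ee_pos: [597.2, -70.6, 30.8]
tool_rot: [3.141, 0.0, 3.076]
wrist_force: [-0.5, -0.9, 1.8]
gripper_width: 14.9
```

```bash
python3 - <<'E'
from h import *
b,c=snap('wrist','w19');a,_=snap('side','s19')
go(597,-70.2,30,np.pi-.065)
v=np.hstack([cv2.resize(a[170:270,300:400],(400,400)),cv2.resize(b[50:300,225:425],(320,400))]);cv2.imwrite('pics/w19z.png',v)
E
```

```text
lin cm [0.02 0.04 0.08] dr [ 0.    -0.    -0.001] | pose [597.1 -70.6  30.8] [ 3.141 -0.     3.076] w 15.0 F [ 1.6 -0.5  1.5] t 21.07
```

View pics/w19z.png

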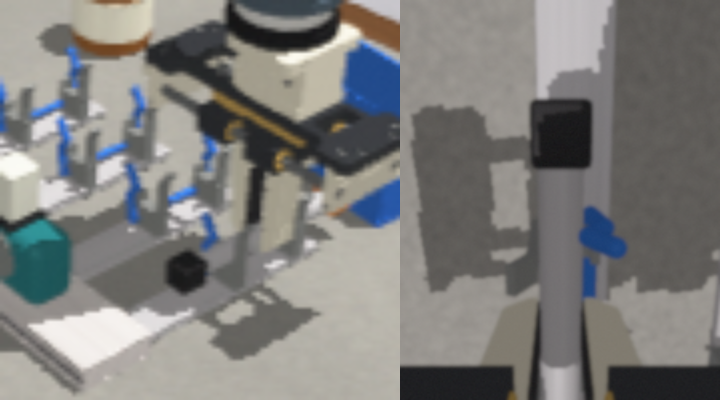

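Call:
move_arm(
  increments=[
    {"linear": [0, 0, 0.15], "dr": [0, 0, 0], "claw": 5},
    {"linear": [0, 0, 0.3], "dr": [0, 0, 0], "claw": 5},
    {"linear": [0, 0, 0.3], "dr": [0, 0, 0], "claw": 5},
  ],
)

```text
time_s: 21.45
ee_pos: [597.3, -70.6, 30.4]
tool_rot: [-3.141, 0.001, 3.076]
wrist_force: [-5.4, 1.2, 20.9]
gripper_width: 15.1
```

Call:
move_arm(
  increments=[
    {"linear": [0, 0, -0.05], "dr": [0, 0, 0], "claw": 40},
    {"linear": [0, 0, -0.05], "dr": [0, 0, 0], "claw": 40},
    {"linear": [0, 0, -0.05], "dr": [0, 0, 0], "claw": 40},
    {"linear": [0, 0, -0.05], "dr": [0, 0, 0], "claw": 40},
  ],
)

```text
time_s: 21.95
ee_pos: [597.0, -70.6, 30.4]
tool_rot: [-3.142, 0.0, 3.076]
wrist_force: [0.9, -0.5, -0.2]
gripper_width: 37.1
```

Call:
move_arm(
  increments=[
    {"linear": [0, 0, -4], "dr": [0, 0, 0], "claw": 40},
    {"linear": [0, 0, -9], "dr": [0, 0, 0], "claw": 40},
    {"linear": [0, 0, -14], "dr": [0, 0, 0], "claw": 60},
    {"linear": [0, 0, -18], "dr": [0, 0, 0], "claw": 90},
    {"linear": [0, 0, -18], "dr": [0, 0, 0], "claw": 90},
  ],
)

```text
time_s: 22.58
ee_pos: [599.0, -71.1, 214.2]
tool_rot: [-3.14, 0.007, 3.076]
wrist_force: [1.5, -0.5, -0.0]
gripper_width: 62.6
```

```bash
python3 - <<'E'
from h import *
b,c=snap('wrist','w20');a,_=snap('side','s20')
go(500,290,200,np.pi-.065)
v=np.hstack([cv2.resize(a[170:270,300:400],(400,400)),cv2.resize(b[50:300,225:425],(320,400))]);cv2.imwrite('pics/w20z.png',v)
E
```

```text
lin cm [12.01 35.34  0.99] dr [ 0. -0. -0.] | pose [596.7 -70.5 209.9] [ 3.142 -0.     3.076] w 70.6 F [-1.2  0.9 -0. ] t 22.68
```

View pics/w20z.png

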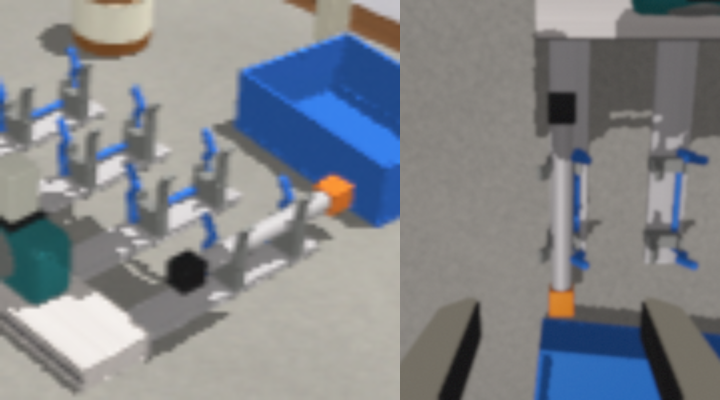

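View pics/s20.png

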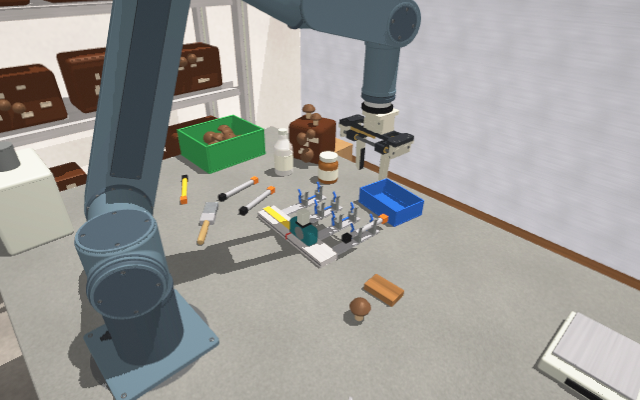

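```bash
python3 - <<'E'
from h import *
go(510,296,160,np.pi+.296)
E
```

```text
lin cm [11.05 36.    4.99] dr [ 0.    -0.    -0.361] | pose [596.7 -70.5 209.9] [ 3.142 -0.     3.076] w 70.6 F [-1.2  0.9 -0. ] t 22.68
```

Call:
move_arm(
  increments=[
    {"linear": [1.5, 6, 0], "dr": [0, 0, -0.06], "claw": 90},
    {"linear": [3.5, 12, 0], "dr": [0, 0, -0.15], "claw": 90},
    {"linear": [5.5, 18, 0], "dr": [0, 0, -0.25], "claw": 90},
    {"linear": [7.5, 24, 0], "dr": [0, 0, -0.36], "claw": 90},
    {"linear": [9.5, 30, 0], "dr": [0, 0, -0.36], "claw": 90},
  ],
)

```text
time_s: 23.3
ee_pos: [520.5, 233.7, 207.6]
tool_rot: [3.141, -0.004, -2.846]
wrist_force: [1.5, -0.1, 0.5]
gripper_width: 83.4
```

```bash
python3 - <<'E'
from h import *
go(510,296,160,np.pi+.296)
E
```

```text
lin cm [-0.83  6.26  4.76] dr [ 0.    -0.004 -0.   ] | pose [520.5 233.7 207.6] [ 3.141 -0.004 -2.846] w 83.4 F [ 1.5 -0.1  0.5] t 23.3
```

Call:
move_arm(
  increments=[
    {"linear": [-0.8, 4, 2], "dr": [0, -0.004, 0], "claw": 90},
    {"linear": [-0.8, 6.3, 4.8], "dr": [0, -0.004, 0], "claw": 90},
    {"linear": [-0.8, 6.3, 4.8], "dr": [0, -0.004, 0], "claw": 90},
    {"linear": [-0.8, 6.3, 4.8], "dr": [0, -0.004, 0], "claw": 90},
  ],
)

```text
time_s: 23.8
ee_pos: [509.5, 295.6, 158.9]
tool_rot: [-3.141, -0.002, -2.846]
wrist_force: [-0.1, -0.4, -0.8]
gripper_width: 83.8
```

```bash
python3 - <<'E'
from h import *
b,c=snap('wrist','w21')
probefind(b,c,18)
go(510,296,160,np.pi+.296)
E
```

```text
orange [548.1  37.8] [536  24  25  29] 452 [307.1 453.   18. ]
orange [327.4 232.3] [320 224  16  17] 245 [556.6 312.7  18. ]
black [34.9 44.2] [ 1 17 47 57] 546 [452.5  -7.4  18. ]
black [117.5  73. ] [113  58  11  31] 177 [455.3  69.   18. ]
black [433.3 122.7] [421 112  26  23] 481 [409.4 380.5  18. ]
black [618.  153.3] [598 140  37  24] 477 [382.1 578.1  18. ]
black [241.7 279.6] [225 243  33  66] 852 [645.7 231.9  18. ]
black [408.3 279.7] [393 243  33  66] 861 [587.5 424.3  18. ]
black [ 14.4 385.1] [  0 359  53  41] 949 [898.1 -31.4  18. ]
black [627.7 389.1] [597 367  43  33] 529 [660.8 778.1  18. ]
lin cm [-0.    0.06 -0.03] dr [-0.     0.    -0.001] | pose [510.2 295.4 159.7] [-3.141  0.    -2.847] w 83.4 F [ 0.1  0.1 -0.1] t 23.85
```

View pics/w21.png

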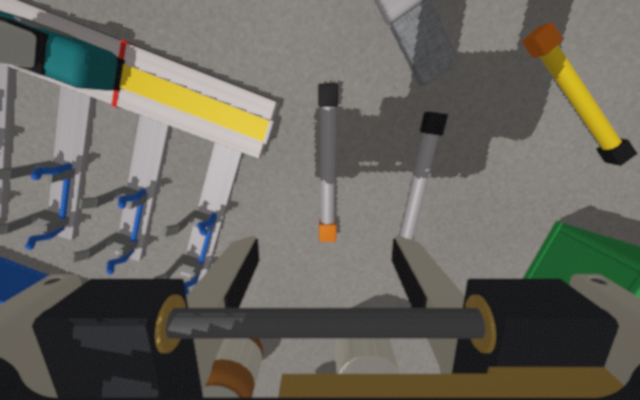

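```bash
python3 - <<'E'
from h import *
c=cam('wrist')
P=onz(c,[[327.4,232.3],[328.5,95]],18);d=P[0]-P[1];m=P.mean(0);print(P.round(1),m.round(1),np.linalg.norm(d),d[1]/d[0])
go(m[0],m[1],40,np.pi+np.arctan(d[1]/d[0]))
b=cv2.imread('pics/w21.png');cv2.imwrite('pics/w21z.png',cv2.resize(b[70:260,270:390],None,fx=3,fy=3))
E
```

```text
[[557.8 312.7  18. ]
 [415.8 270.6  18. ]] [486.8 291.6  18. ] 148.087504018907 0.2970900507200421
lin cm [ 2.34  0.32 11.97] dr [-0.     0.     0.006] | pose [510.2 295.4 159.7] [-3.141  0.    -2.847] w 83.4 F [ 0.1  0.1 -0.1] t 23.85
```

View pics/w21z.png

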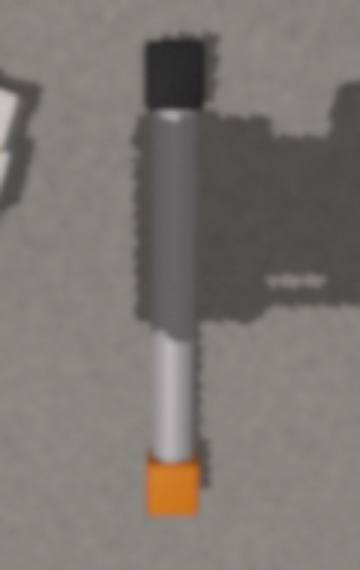

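Call:
move_arm(
  increments=[
    {"linear": [2.3, 0.3, 4], "dr": [0, 0, 0], "claw": 55},
    {"linear": [2.3, 0.3, 8], "dr": [0, 0, 0], "claw": 55},
    {"linear": [2.3, 0.3, 12], "dr": [0, 0, 0], "claw": 55},
    {"linear": [2.3, 0.3, 12], "dr": [0, 0, 0], "claw": 55},
  ],
)

```text
time_s: 24.35
ee_pos: [486.0, 289.8, 38.0]
tool_rot: [-3.141, -0.005, -2.849]
wrist_force: [0.2, 0.2, 0.5]
gripper_width: 52.5
```

```bash
python3 - <<'E'
from h import *
go(486.8,291.6,4,np.pi+.29)
E
```

```text
lin cm [-0.14  0.15  3.4 ] dr [-0.001 -0.005  0.003] | pose [486.  289.8  38. ] [-3.141 -0.005 -2.849] w 52.5 F [0.2 0.2 0.5] t 24.35
```

Call:
move_arm(
  increments=[
    {"linear": [-0.1, 0.1, 1.5], "dr": [0, -0.005, 0], "claw": 55},
    {"linear": [-0.1, 0.1, 2.6], "dr": [0, -0.005, 0], "claw": 55},
    {"linear": [-0.1, 0.1, 3.3], "dr": [0, -0.005, 0], "claw": 55},
    {"linear": [-0.1, 0.1, 3.3], "dr": [0, -0.005, 0], "claw": 55},
  ],
)

```text
time_s: 24.85
ee_pos: [486.3, 290.9, 4.7]
tool_rot: [-3.141, -0.001, -2.849]
wrist_force: [-0.4, 0.1, 0.2]
gripper_width: 51.1
```

Call:
move_arm(
  increments=[
    {"linear": [0, 0, 0], "dr": [0, 0, 0], "claw": 5},
    {"linear": [0, 0, 0], "dr": [0, 0, 0], "claw": 5},
    {"linear": [0, 0, 0], "dr": [0, 0, 0], "claw": 5},
    {"linear": [0, 0, 0], "dr": [0, 0, 0], "claw": 5},
    {"linear": [0, 0, 0], "dr": [0, 0, 0], "claw": 5},
  ],
  squeeze=40,
)

```text
time_s: 25.48
ee_pos: [486.5, 291.0, 4.9]
tool_rot: [-3.141, -0.0, -2.849]
wrist_force: [0.1, 0.2, 0.2]
gripper_width: 14.8
```

Call:
move_arm(
  increments=[
    {"linear": [0, 0, 0], "dr": [0, 0, 0], "claw": 5},
    {"linear": [0, 0, 0], "dr": [0, 0, 0], "claw": 5},
    {"linear": [0, 0, -3], "dr": [0, 0, 0], "claw": 5},
    {"linear": [0, 0, -7], "dr": [0, 0, 0], "claw": 5},
    {"linear": [0, 0, -10], "dr": [0, 0, 0], "claw": 5},
  ],
)

```text
time_s: 26.1
ee_pos: [486.6, 291.1, 106.1]
tool_rot: [-3.141, 0.0, -2.849]
wrist_force: [0.9, -0.1, -0.5]
gripper_width: 14.7
```

```bash
python3 - <<'E'
from h import *
b,c=snap('wrist','w22')
go(612.7,169.3,110,np.pi-.065)
cv2.imwrite('pics/w22z.png',cv2.resize(b[60:300,200:450],None,fx=2,fy=2))
E
```

```text
lin cm [ -8.33 -15.33   0.06] dr [0.001 0.006 0.358] | pose [488.7 292.  110.1] [-3.141  0.006 -2.848] w 15.0 F [ 1.  -0.1  2. ] t 26.15
```

View pics/w22z.png

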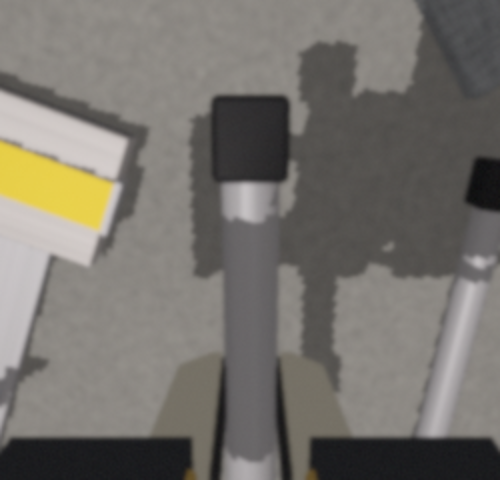

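Call:
move_arm(
  increments=[
    {"linear": [-2, -4, 0], "dr": [0, 0, 0.1], "claw": 5},
    {"linear": [-4, -8, 0], "dr": [0, 0, 0.2], "claw": 5},
    {"linear": [-6, -12, 0], "dr": [0, 0, 0.3], "claw": 5},
    {"linear": [-8.3, -15.3, 0], "dr": [0, 0.006, 0.358], "claw": 5},
    {"linear": [-8.3, -15.3, 0], "dr": [0, 0.006, 0.358], "claw": 5},
  ],
)

```text
time_s: 26.78
ee_pos: [614.3, 167.0, 109.4]
tool_rot: [3.141, 0.0, 3.073]
wrist_force: [0.1, 0.1, -1.6]
gripper_width: 15.1
```

Call:
move_arm(
  increments=[
    {"linear": [0, 0, 0], "dr": [0, 0, 0], "claw": 5},
  ],
)

```text
time_s: 26.9
ee_pos: [613.3, 167.2, 108.3]
tool_rot: [3.141, -0.002, 3.073]
wrist_force: [0.3, 0.6, -0.0]
gripper_width: 14.7
```

```bash
python3 - <<'E'
from h import *
go(612.7,169.3,90,np.pi-.065)
E
```

```text
lin cm [0.07 0.21 1.83] dr [ 0.    -0.002 -0.003] | pose [613.3 167.2 108.3] [ 3.141e+00 -2.000e-03  3.073e+00] w 14.7 F [ 0.3  0.6 -0. ] t 26.9
```

Call:
move_arm(
  increments=[
    {"linear": [0, 0.2, 0.9], "dr": [0, -0.002, -0.003], "claw": 5},
    {"linear": [0, 0.2, 1.8], "dr": [0, -0.002, -0.003], "claw": 5},
    {"linear": [0, 0.2, 1.8], "dr": [0, -0.002, -0.003], "claw": 5},
  ],
)

```text
time_s: 27.28
ee_pos: [612.0, 169.8, 89.0]
tool_rot: [3.142, -0.002, 3.077]
wrist_force: [-0.8, 0.3, -1.7]
gripper_width: 15.0
```

```bash
python3 - <<'E'
from h import *
b,c=snap('wrist','w23');np.save('c23.npy',np.array(c,dtype=object),allow_pickle=True)
go(612.7,169.3,55,np.pi-.065)
cv2.imwrite('pics/w23z.png',cv2.resize(b[30:300,225:425],None,fx=2.8,fy=2.2,interpolation=cv2.INTER_CUBIC))
E
```

```text
lin cm [-0.02 -0.04  3.47] dr [ 0.    -0.001  0.001] | pose [612.6 169.7  89.7] [ 3.141e+00 -1.000e-03  3.077e+00] w 15.2 F [ 1.1  0.4 -0.7] t 27.32
```

View pics/w23z.png

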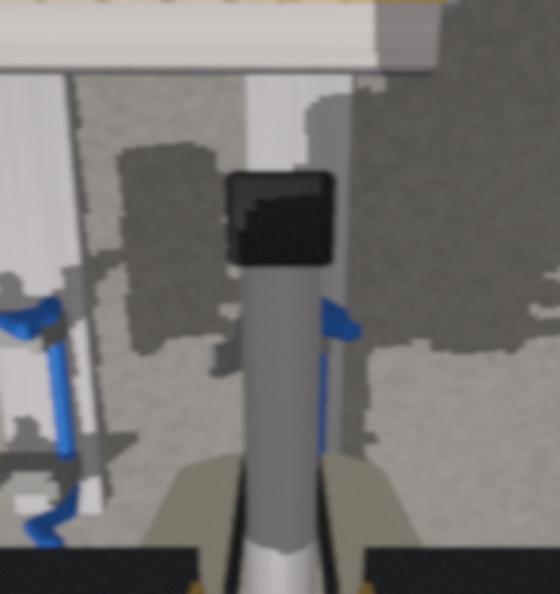

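Call:
move_arm(
  increments=[
    {"linear": [0, -0.05, 1], "dr": [0, 0, 0], "claw": 5},
    {"linear": [0, -0.05, 2], "dr": [0, 0, 0], "claw": 5},
    {"linear": [0, -0.05, 3], "dr": [0, 0, 0], "claw": 5},
    {"linear": [0, -0.05, 3.5], "dr": [0, 0, 0], "claw": 5},
  ],
)

```text
time_s: 27.82
ee_pos: [612.0, 169.0, 53.5]
tool_rot: [-3.142, -0.003, 3.077]
wrist_force: [0.6, -0.1, -2.0]
gripper_width: 15.0
```

```bash
python3 - <<'E'
from h import *
go(612.7,169.3,30,np.pi-.065)
E
```

```text
lin cm [-0.07  0.03  2.35] dr [-0.    -0.003  0.   ] | pose [612.  169.   53.5] [-3.142e+00 -3.000e-03  3.077e+00] w 15.0 F [ 0.6 -0.1 -2. ] t 27.82
```

Call:
move_arm(
  increments=[
    {"linear": [-0.1, 0, 0.6], "dr": [0, -0.003, 0], "claw": 5},
    {"linear": [-0.1, 0, 1.2], "dr": [0, -0.003, 0], "claw": 5},
    {"linear": [-0.1, 0, 1.8], "dr": [0, -0.003, 0], "claw": 5},
    {"linear": [-0.1, 0, 2.4], "dr": [0, -0.003, 0], "claw": 5},
    {"linear": [-0.1, 0, 2.5], "dr": [0, -0.003, 0], "claw": 5},
  ],
)

```text
time_s: 28.45
ee_pos: [613.2, 169.0, 30.6]
tool_rot: [-3.142, 0.001, 3.077]
wrist_force: [-6.0, -0.7, 19.9]
gripper_width: 15.0
```

Call:
move_arm(
  increments=[
    {"linear": [0, 0, 0.15], "dr": [0, 0, 0], "claw": 5},
    {"linear": [0, 0, 0.25], "dr": [0, 0, 0], "claw": 5},
  ],
)

```text
time_s: 28.7
ee_pos: [613.2, 169.0, 30.5]
tool_rot: [-3.141, 0.002, 3.077]
wrist_force: [-8.1, -2.1, 22.0]
gripper_width: 14.8
```

Bottomed at 30.5 mm, same as the first. Release.

Call:
move_arm(
  increments=[
    {"linear": [0, 0, -0.05], "dr": [0, 0, 0], "claw": 40},
    {"linear": [0, 0, -0.05], "dr": [0, 0, 0], "claw": 40},
    {"linear": [0, 0, -0.05], "dr": [0, 0, 0], "claw": 40},
    {"linear": [0, 0, -0.05], "dr": [0, 0, 0], "claw": 40},
  ],
)

```text
time_s: 29.2
ee_pos: [613.0, 169.0, 30.5]
tool_rot: [-3.141, 0.001, 3.078]
wrist_force: [0.3, -0.1, -0.0]
gripper_width: 37.1
```

Call:
move_arm(
  increments=[
    {"linear": [0, 0, -4], "dr": [0, 0, 0], "claw": 40},
    {"linear": [0, 0, -9], "dr": [0, 0, 0], "claw": 40},
    {"linear": [0, 0, -14], "dr": [0, 0, 0], "claw": 60},
    {"linear": [0, 0, -18], "dr": [0, 0, 0], "claw": 90},
    {"linear": [0, 0, -18], "dr": [0, 0, 0], "claw": 90},
  ],
)

```text
time_s: 29.82
ee_pos: [614.8, 169.4, 214.6]
tool_rot: [3.14, 0.009, 3.078]
wrist_force: [-0.1, 0.3, 0.9]
gripper_width: 62.8
```

```bash
python3 - <<'E'
from h import *
b,c=snap('wrist','w24');a,_=snap('side','s24')
go(500,395,190,np.pi-.065)
v=np.hstack([cv2.resize(a[160:270,270:400],(460,400)),cv2.resize(b[50:300,225:425],(320,400))]);cv2.imwrite('pics/w24z.png',v)
E
```

```text
lin cm [12.68 21.83  1.99] dr [-0.     0.001  0.001] | pose [612.5 169.1 210.1] [-3.141e+00  1.000e-03  3.078e+00] w 70.5 F [ 0.1 -0.8 -0.5] t 29.93
```

View pics/w24z.png

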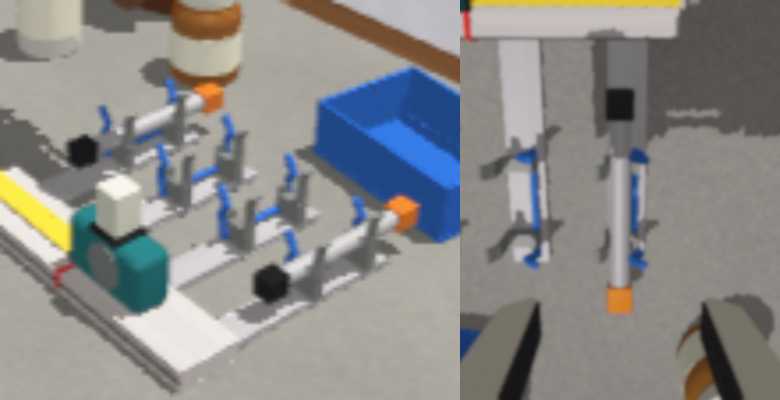

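View pics/s24.png

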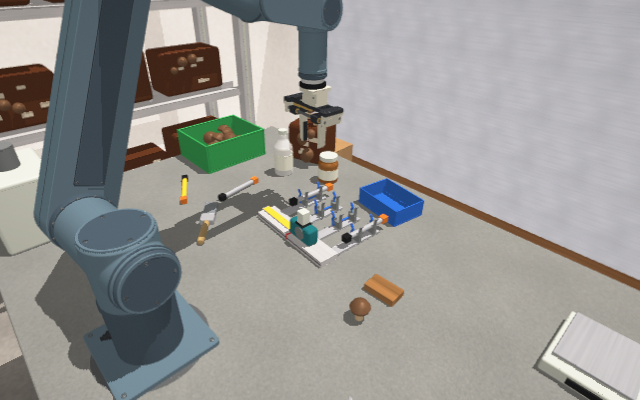

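```bash
python3 - <<'E'
from h import *
go(505,397,160,np.pi+.173)
E
```

```text
lin cm [12.19 22.06  4.99] dr [-0.     0.001 -0.237] | pose [612.5 169.1 210.1] [-3.141e+00  1.000e-03  3.078e+00] w 70.5 F [ 0.1 -0.8 -0.5] t 29.93
```

Call:
move_arm(
  increments=[
    {"linear": [3, 5, 0], "dr": [0, 0, -0.06], "claw": 90},
    {"linear": [6, 10, 0], "dr": [0, 0, -0.12], "claw": 90},
    {"linear": [9, 16, 0], "dr": [0, 0, -0.2], "claw": 90},
    {"linear": [12.2, 22, 2], "dr": [0, 0, -0.237], "claw": 90},
    {"linear": [12.2, 22, 5], "dr": [0, 0, -0.237], "claw": 90},
  ],
)

```text
time_s: 30.55
ee_pos: [502.4, 400.0, 158.4]
tool_rot: [3.141, 0.001, -2.964]
wrist_force: [-0.4, -1.0, -0.7]
gripper_width: 83.4
```

```bash
python3 - <<'E'
from h import *
go(505,397,160,np.pi+.173)
E
```

```text
lin cm [-0.2  -0.34 -0.16] dr [0.    0.001 0.005] | pose [502.4 400.  158.4] [ 3.141e+00  1.000e-03 -2.964e+00] w 83.4 F [-0.4 -1.  -0.7] t 30.55
```

Call:
move_arm(
  increments=[
    {"linear": [-0.2, -0.3, -0.1], "dr": [0, 0, 0], "claw": 60},
    {"linear": [-0.2, -0.3, -0.1], "dr": [0, 0, 0], "claw": 60},
  ],
)

```text
time_s: 30.8
ee_pos: [505.2, 396.6, 158.9]
tool_rot: [-3.141, -0.001, -2.964]
wrist_force: [1.3, -1.0, 0.9]
gripper_width: 68.1
```

```bash
python3 - <<'E'
from h import *
b,c=snap('wrist','w25')
probefind(b,c,18)
go(505,397,160,np.pi+.173)
E
```

```text
orange [325.4 232.9] [318 225  16  17] 237 [555.2 406.   18. ]
black [ 2.2 86.1] [ 0 71  6 30] 161 [456.8  66.7  18. ]
black [526.9 102.8] [509  88  33  27] 495 [381.2 579.2  18. ]
black [327.5 102.6] [319  98  19   9] 140 [415.7 383.2  18. ]
black [105.7 187.6] [ 91 177  29  25] 465 [544.3 161.4  18. ]
black [256.8 279.8] [243 246  27  62] 673 [630.2 335.2  18. ]
black [393.2 279.6] [381 246  26  62] 655 [601.2 497.2  18. ]
black [ 14.2 385.1] [  0 359  52  41] 938 [853.   25.5  18. ]
black [628.2 389.1] [600 367  40  33] 510 [712.6 858.9  18. ]
lin cm [ 0.08  0.06 -0.01] dr [0.    0.001 0.003] | pose [505.9 396.6 159.9] [ 3.141e+00  1.000e-03 -2.965e+00] w 64.3 F [-0.1  0.  -0.6] t 30.85
```

View pics/w25.png

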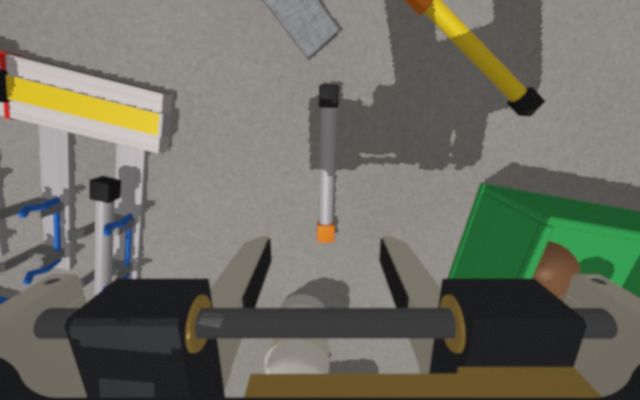

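```bash
python3 - <<'E'
from h import *
c=cam('wrist')
P=onz(c,[[325.4,232.9],[328.8,96]],18);d=P[0]-P[1];m=P.mean(0);print(P.round(1),m.round(1),np.linalg.norm(d),d[1]/d[0])
go(m[0],m[1],40,np.pi+np.arctan(d[1]/d[0]))
for z in(0,60,100,130):print(onz(c,[[482,185],[450,278]],z).round(0).tolist())
E
```

```text
[[556.6 406.1  18. ]
 [410.3 383.5  18. ]] [483.5 394.8  18. ] 148.02649430857423 0.1541331259232844
lin cm [ 2.25  0.22 11.99] dr [0.    0.001 0.023] | pose [505.9 396.6 159.9] [ 3.141e+00  1.000e-03 -2.965e+00] w 64.3 F [-0.1  0.  -0.6] t 30.85
[[474.0, 575.0, 0.0], [598.0, 576.0, 0.0]]
[[464.0, 539.0, 60.0], [566.0, 540.0, 60.0]]
[[458.0, 516.0, 100.0], [545.0, 516.0, 100.0]]
[[453.0, 498.0, 130.0], [528.0, 498.0, 130.0]]
```

Call:
move_arm(
  increments=[
    {"linear": [2.2, 0.2, 4], "dr": [0, 0, 0.02], "claw": 55},
    {"linear": [2.2, 0.2, 8], "dr": [0, 0, 0.02], "claw": 55},
    {"linear": [2.2, 0.2, 12], "dr": [0, 0, 0.02], "claw": 55},
    {"linear": [2.2, 0.2, 12], "dr": [0, 0, 0.02], "claw": 55},
  ],
)

```text
time_s: 31.35
ee_pos: [483.2, 392.7, 38.1]
tool_rot: [-3.14, -0.003, -2.987]
wrist_force: [0.5, -0.9, -0.3]
gripper_width: 51.1
```

```bash
python3 - <<'E'
from h import *
go(483.5,394.8,4,np.pi+.153)
E
```

```text
lin cm [-0.07  0.2   3.41] dr [-0.001 -0.003  0.002] | pose [483.2 392.7  38.1] [-3.140e+00 -3.000e-03 -2.987e+00] w 51.1 F [ 0.5 -0.9 -0.3] t 31.35
```

Call:
move_arm(
  increments=[
    {"linear": [-0.1, 0.15, 1.5], "dr": [0, -0.003, 0], "claw": 55},
    {"linear": [-0.1, 0.15, 2.6], "dr": [0, -0.003, 0], "claw": 55},
    {"linear": [-0.1, 0.15, 3.3], "dr": [0, -0.003, 0], "claw": 55},
    {"linear": [-0.1, 0.15, 3.3], "dr": [0, -0.003, 0], "claw": 55},
  ],
)

```text
time_s: 31.85
ee_pos: [483.7, 394.2, 4.7]
tool_rot: [-3.14, -0.001, -2.987]
wrist_force: [0.6, -0.2, 0.6]
gripper_width: 51.1
```

Call:
move_arm(
  increments=[
    {"linear": [0, 0, 0], "dr": [0, 0, 0], "claw": 5},
    {"linear": [0, 0, 0], "dr": [0, 0, 0], "claw": 5},
    {"linear": [0, 0, 0], "dr": [0, 0, 0], "claw": 5},
    {"linear": [0, 0, 0], "dr": [0, 0, 0], "claw": 5},
    {"linear": [0, 0, 0], "dr": [0, 0, 0], "claw": 5},
  ],
  squeeze=40,
)

```text
time_s: 32.48
ee_pos: [483.7, 394.3, 4.9]
tool_rot: [-3.14, -0.001, -2.987]
wrist_force: [-0.3, 0.6, 1.5]
gripper_width: 15.1
```

Call:
move_arm(
  increments=[
    {"linear": [0, 0, 0], "dr": [0, 0, 0], "claw": 5},
    {"linear": [0, 0, 0], "dr": [0, 0, 0], "claw": 5},
    {"linear": [0, 0, -3], "dr": [0, 0, 0], "claw": 5},
    {"linear": [0, 0, -7], "dr": [0, 0, 0], "claw": 5},
    {"linear": [0, 0, -10], "dr": [0, 0, 0], "claw": 5},
  ],
)

```text
time_s: 33.1
ee_pos: [484.0, 394.5, 106.2]
tool_rot: [-3.14, -0.0, -2.987]
wrist_force: [0.1, -0.1, -0.8]
gripper_width: 14.9
```

```bash
python3 - <<'E'
from h import *
b,c=snap('wrist','w26')
go(607.5,89.5,115,np.pi-.065)
cv2.imwrite('pics/w26z.png',cv2.resize(b[60:300,200:450],None,fx=2,fy=2))
E
```

```text
lin cm [ -7.29 -32.13  -0.43] dr [0.001 0.006 0.22 ] | pose [485.9 395.8 110.6] [ 3.141  0.006 -2.987] w 14.3 F [0.1 0.4 1.2] t 33.15
```

View pics/w26z.png

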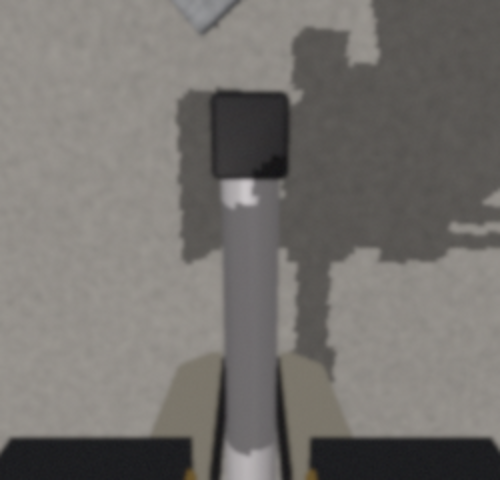

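Call:
move_arm(
  increments=[
    {"linear": [-1.2, -5.5, -0.4], "dr": [0, 0, 0.05], "claw": 5},
    {"linear": [-2.5, -11, -0.4], "dr": [0, 0, 0.1], "claw": 5},
    {"linear": [-3.8, -16.5, -0.4], "dr": [0, 0, 0.15], "claw": 5},
    {"linear": [-5, -22, -0.4], "dr": [0, 0, 0.2], "claw": 5},
    {"linear": [-6.2, -27.5, -0.4], "dr": [0, 0.006, 0.22], "claw": 5},
  ],
)

```text
time_s: 33.78
ee_pos: [589.6, 131.9, 113.9]
tool_rot: [3.14, -0.001, 3.075]
wrist_force: [0.7, 0.2, -0.6]
gripper_width: 15.0
```

```bash
python3 - <<'E'
from h import *
go(607.5,89.5,110,np.pi-.065)
E
```

```text
lin cm [-2.07 -4.11  0.38] dr [ 0.001 -0.001 -0.001] | pose [589.6 131.9 113.9] [ 3.140e+00 -1.000e-03  3.075e+00] w 15.0 F [ 0.7  0.2 -0.6] t 33.77
```

Call:
move_arm(
  increments=[
    {"linear": [-1, -2, 0.4], "dr": [0, 0, 0], "claw": 5},
    {"linear": [-2.1, -4.1, 0.4], "dr": [0, 0, 0], "claw": 5},
    {"linear": [-2.1, -4.1, 0.4], "dr": [0, 0, 0], "claw": 5},
    {"linear": [-2.1, -4.1, 0.4], "dr": [0, 0, 0], "claw": 5},
  ],
)

```text
time_s: 34.28
ee_pos: [607.4, 90.4, 109.6]
tool_rot: [3.14, -0.002, 3.076]
wrist_force: [0.2, 0.5, -1.7]
gripper_width: 14.9
```

```bash
python3 - <<'E'
from h import *
go(607.5,89.5,90,np.pi-.065)
E
```

```text
lin cm [-0.02 -0.1   1.96] dr [ 0.002 -0.002 -0.001] | pose [607.4  90.4 109.6] [ 3.140e+00 -2.000e-03  3.076e+00] w 14.9 F [ 0.2  0.5 -1.7] t 34.27
```

Call:
move_arm(
  increments=[
    {"linear": [0, -0.1, 1], "dr": [0.001, -0.002, 0], "claw": 5},
    {"linear": [0, -0.1, 1.9], "dr": [0.001, -0.002, 0], "claw": 5},
    {"linear": [0, -0.1, 1.9], "dr": [0.001, -0.002, 0], "claw": 5},
  ],
)

```text
time_s: 34.65
ee_pos: [606.2, 90.1, 89.3]
tool_rot: [3.141, -0.003, 3.077]
wrist_force: [-0.6, -0.1, -1.6]
gripper_width: 15.0
```

```bash
python3 - <<'E'
from h import *
b,c=snap('wrist','w27')
go(607.5,89.5,55,np.pi-.065)
cv2.imwrite('pics/w27z.png',cv2.resize(b[30:300,225:425],None,fx=2.8,fy=2.2,interpolation=cv2.INTER_CUBIC))
E
```

```text
lin cm [-0.09 -0.04  3.49] dr [ 0.001 -0.002 -0.   ] | pose [606.7  90.   89.9] [ 3.141e+00 -2.000e-03  3.077e+00] w 15.2 F [ 0.5 -0.5  0. ] t 34.7
```

View pics/w27z.png

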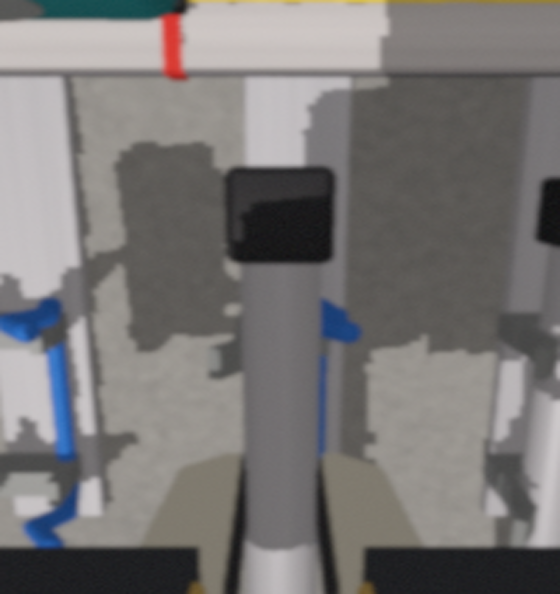

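Identical alignment to the earlier ones. Descend and press.

Call:
move_arm(
  increments=[
    {"linear": [-0.05, -0.05, 1], "dr": [0, 0, 0], "claw": 5},
    {"linear": [-0.05, -0.05, 2], "dr": [0, 0, 0], "claw": 5},
    {"linear": [-0.05, -0.05, 3], "dr": [0, 0, 0], "claw": 5},
    {"linear": [-0.05, -0.05, 3.5], "dr": [0, 0, 0], "claw": 5},
  ],
)

```text
time_s: 35.2
ee_pos: [606.5, 89.4, 53.7]
tool_rot: [3.141, -0.003, 3.076]
wrist_force: [-0.8, 0.1, -0.4]
gripper_width: 14.8
```

```bash
python3 - <<'E'
from h import *
go(607.5,89.5,30,np.pi-.065)
E
```

```text
lin cm [-0.1   0.01  2.37] dr [ 0.001 -0.003 -0.   ] | pose [606.5  89.4  53.7] [ 3.141e+00 -3.000e-03  3.076e+00] w 14.8 F [-0.8  0.1 -0.4] t 35.2
```

Call:
move_arm(
  increments=[
    {"linear": [-0.1, 0, 0.6], "dr": [0, -0.003, 0], "claw": 5},
    {"linear": [-0.1, 0, 1.2], "dr": [0, -0.003, 0], "claw": 5},
    {"linear": [-0.1, 0, 1.8], "dr": [0, -0.003, 0], "claw": 5},
    {"linear": [-0.1, 0, 2.4], "dr": [0, -0.003, 0], "claw": 5},
    {"linear": [-0.1, 0, 2.5], "dr": [0, -0.003, 0], "claw": 5},
  ],
)

```text
time_s: 35.83
ee_pos: [607.7, 89.3, 30.5]
tool_rot: [3.141, 0.001, 3.077]
wrist_force: [-5.4, -2.2, 18.5]
gripper_width: 15.0
```

Call:
move_arm(
  increments=[
    {"linear": [0, 0, 0.15], "dr": [0, 0, 0], "claw": 5},
    {"linear": [0, 0, 0.25], "dr": [0, 0, 0], "claw": 5},
  ],
)

```text
time_s: 36.08
ee_pos: [607.7, 89.4, 30.5]
tool_rot: [3.141, 0.002, 3.077]
wrist_force: [-7.8, -0.9, 23.0]
gripper_width: 14.9
```

Call:
move_arm(
  increments=[
    {"linear": [0, 0, -0.05], "dr": [0, 0, 0], "claw": 40},
    {"linear": [0, 0, -0.05], "dr": [0, 0, 0], "claw": 40},
    {"linear": [0, 0, -0.05], "dr": [0, 0, 0], "claw": 40},
    {"linear": [0, 0, -0.05], "dr": [0, 0, 0], "claw": 40},
  ],
)

```text
time_s: 36.58
ee_pos: [607.5, 89.4, 30.5]
tool_rot: [3.141, 0.001, 3.077]
wrist_force: [0.1, 0.5, 0.8]
gripper_width: 37.4
```

Call:
move_arm(
  increments=[
    {"linear": [0, 0, -4], "dr": [0, 0, 0], "claw": 40},
    {"linear": [0, 0, -9], "dr": [0, 0, 0], "claw": 40},
    {"linear": [0, 0, -14], "dr": [0, 0, 0], "claw": 60},
    {"linear": [0, 0, -20], "dr": [0, 0, 0], "claw": 90},
    {"linear": [0, 0, -20], "dr": [0, 0, 0], "claw": 90},
  ],
)

```text
time_s: 37.2
ee_pos: [610.3, 89.4, 236.4]
tool_rot: [3.141, 0.012, 3.077]
wrist_force: [0.6, -0.5, -0.5]
gripper_width: 62.7
```

```bash
python3 - <<'E'
from h import *
b,c=snap('wrist','w28');np.save('c28.npy',np.array(c,dtype=object),allow_pickle=True);a,_=snap('side','s28')
go(500,395,190,np.pi-.065)
cv2.imwrite('pics/w28z.png',cv2.resize(b[20:300,170:450],None,fx=2.1,fy=2.1))
cv2.imwrite('pics/s28z.png',cv2.resize(a[170:280,250:400],None,fx=5,fy=5,interpolation=cv2.INTER_CUBIC))
E
```

```text
lin cm [12.69 29.8   4.06] dr [0.001 0.002 0.   ] | pose [607.3  89.4 230.6] [3.141e+00 2.000e-03 3.077e+00] w 70.7 F [-0.5 -1.  -1. ] t 37.3
```

View pics/w28z.png

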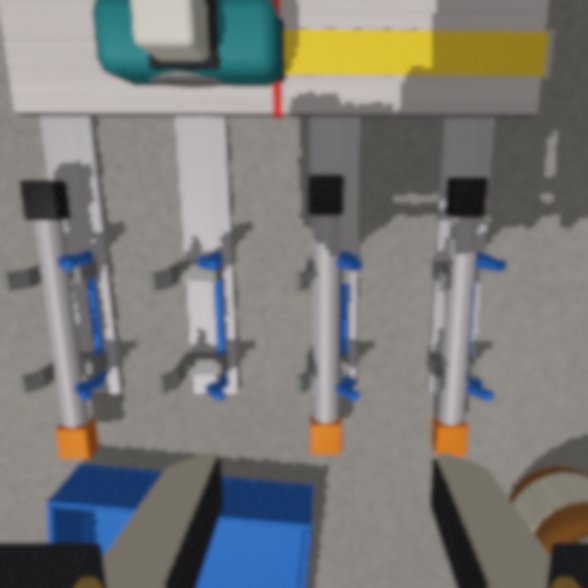

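View pics/s28z.png

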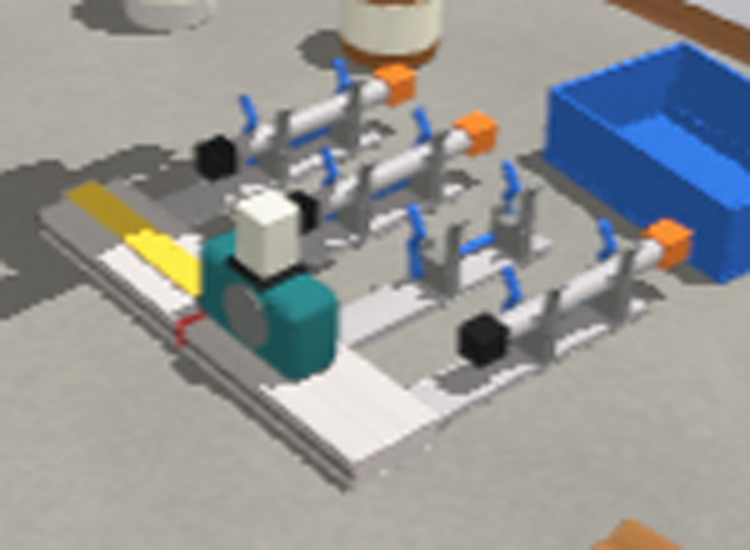

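View pics/s28.png

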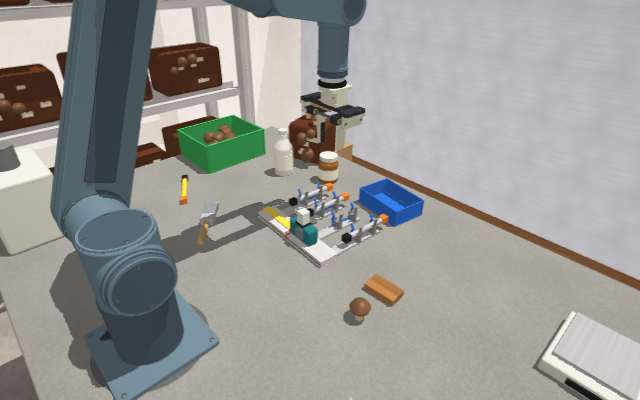

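Call:
move_arm(
  increments=[
    {"linear": [10, 15, -3], "dr": [0, 0, 0], "claw": 90},
    {"linear": [15, 25, -3], "dr": [0, 0, 0], "claw": 90},
    {"linear": [15, 30, -3], "dr": [0, 0, 0], "claw": 90},
    {"linear": [15, 35, -3], "dr": [0, 0, 0], "claw": 90},
    {"linear": [15, 38, -3], "dr": [0, 0, 0], "claw": 90},
  ],
)

```text
time_s: 37.92
ee_pos: [499.2, 380.4, 253.8]
tool_rot: [-3.14, -0.002, 3.077]
wrist_force: [0.6, 0.1, -0.0]
gripper_width: 83.8
```

```bash
python3 - <<'E'
from h import *
c=tuple(np.load('c28.npy',allow_pickle=True))
f=lambda q,z: onz(c,np.array(q)/2.1+[170,20],z)
u=np.array([.065,.998,0]);v=np.array([.998,-.065,0]);E=np.array([466.25,220.66,0])
st=lambda P:np.c_[(P-E)@u,(P-E)@v].round(1).tolist()
print('caps z45',st(f([[45,201],[77,441],[326,195],[326,438],[467,197],[451,439]],45)))
print('red',st(f([[277.5,105]],20)),'hook outer',st(f([[548,55]],22)), 'case front z20',st(f([[276,76]],20)))
a,_=snap('top','tF'); go(0,0,0)
E
```

```text
caps z45 [[-278.1, 77.8], [-278.8, 223.7], [-121.2, 74.6], [-121.2, 221.8], [-42.4, 75.7], [-42.1, 222.6]]
red [[-148.8, 26.0]] hook outer [[2.3, 0.8]] case front z20 [[-149.3, 11.0]]
lin cm [ 47.15 -41.8   25.37] dr [ 0.004 -0.003 -0.06 ] | pose [496.5 388.  253.7] [ 3.138 -0.004  3.082] w 83.4 F [-1.4  3.   0.5] t 37.98
```

View pics/tF.png

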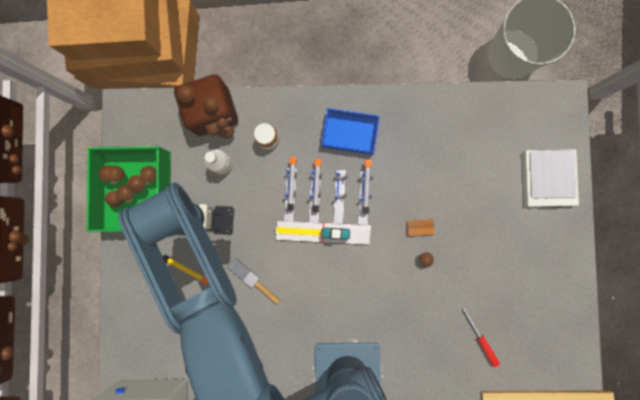

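Call:
move_arm(
  increments=[
    {"linear": [0, 0, 0], "dr": [0, 0, 0], "claw": 90},
    {"linear": [0, 0, 0], "dr": [0, 0, 0], "claw": 90},
  ],
)

```text
time_s: 38.22
ee_pos: [495.8, 387.2, 251.6]
tool_rot: [3.14, -0.007, 3.082]
wrist_force: [0.3, -0.6, -0.2]
gripper_width: 83.8
```

```bash
python3 - <<'E'
from h import *
a,_=snap('side','sF'); print(robot.read_state()['qd'].round(3))
cv2.imwrite('pics/sFz.png',cv2.resize(a[170:280,250:400],None,fx=5,fy=5,interpolation=cv2.INTER_CUBIC))
print(robot.finish_job())
E
```

```text
[-0.018 -0.012 -0.011 -0.001  0.004  0.002]
the job is handed in; nothing more can be done
None
```

View pics/sFz.png

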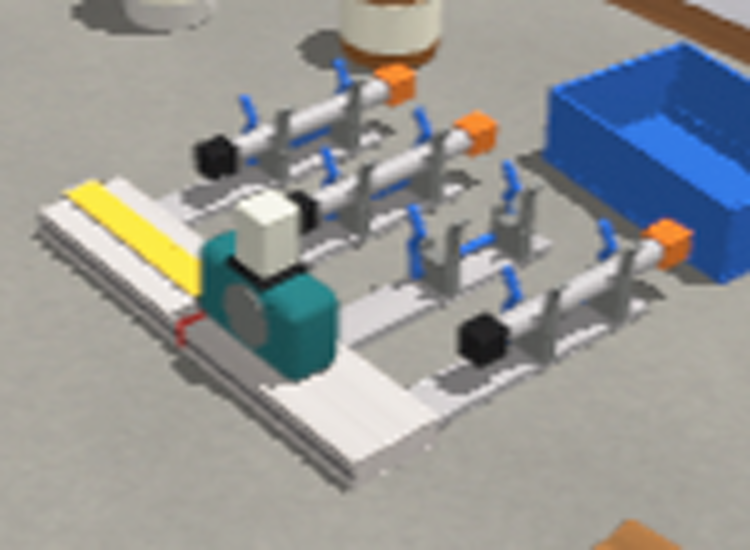

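The tape is hooked over the beam's left-hand end, drawn back to the red line and locked. The three probes on the bench are each pressed home in a clip of their own. I handed the job in at about 38 s of the 208 s allowed; it reports no verdict.

**Tape:** In the last wrist picture the case front was within about 1 mm of the red line, and the hook was over the beam's end. The knob went down about 11 mm while the case was held, and it stayed down after release.

**Probes:** I found three; neither the top views nor the side views showed a fourth. I pressed each until it bottomed at the same height, with the TCP at 30.4–30.5 mm and 20–23 N, and saw it seated after release. I judged the jaws shut by eye and did not measure them.

**Other things:** The yellow look-alike was left alone and the bystanders look unmoved in the last pictures; I did not measure their positions.

**What went wrong or disagreed:**
- My first lift of the tape came before the fingers had closed. It moved nothing, and I repeated the grasp.
- The probe at the beam's right-hand end measured about 3 mm sideways from its expected seat in the last view. It was well off to the side of the picture, so I put this down to the oblique view.
- Early top-camera readings of the beam differed from the wrist camera by 5 to 8 mm. I worked from the wrist camera, whose readings agreed with each other.

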